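# Float the weigh beam of an ink tack tester

### The arm

A 7-joint arm with a two-finger parallel gripper is mounted at the origin on the work surface. World frame = base frame: x ahead of the robot, y to its left, z up, the work surface at z = 0. Lengths are in m, angles in rad, forces in N, time in s.
With the tool pointing down it reaches from about 0.425 to 0.875 m from the base axis. Payload 4.7 kg.
Tool frame: the origin (TCP) lies between the finger pads; the fingertips stand 11 mm ahead of it and the grasp point (between the pads) lies 8 mm behind it; z points along the fingers, y is the line along which they close (so a half turn about z gives the same grasp; the last joint's range is limited). The gripper opens to 87 mm and grips with 3 to 60 N. Pads are 19 mm wide; open, the fingers measure 117 mm over their backs; the gripper's body (75 mm by 190 mm) begins 51 mm behind the grasp point.
Start: joints at [-1.178, 0.321, -0.07, 1.45, 0.023, 1.371, -0.057], TCP at [0.24, 0.604, 0.234] pointing down, gripper open.
Joint ranges: [-2.86, 2.86], [-0.3, 2.09], [-1.38, 1.24], [0.06, 2.45], [-1.56, 4.7], [0.09, 2.05], [-2.69, 2.69]. Speed limits (rad/s): [2.57, 2.57, 3.14, 3.14, 3.14, 3.14, 3.14].

### API

Orientations are given as a rotation vector (axis times angle).
In Python, from bench import ctrl gives the robot as it stands. The module is installed in compiled form; this text tells all that it offers.
- The arm moves only by the shell command python3 -m inch 'ROWS' [FORCE]. ROWS is JSON, a list of rows, each an object with "slide": the shift along the tool's x, y, z scaled (see below), a list of three; "angular": the turn, a rotation vector about the tool's x, y, z scaled (see below), a list of three; "claw": the opening, from -1 (shut) to 1 (fully open). In form: [{"slide": [tx, ty, tz], "angular": [rx, ry, rz], "claw": claw}, ...]. A call has 1 to 10 rows; each row is the pose to reach, as a shift and turn from the pose commanded when the call began, along the tool's axes at that moment; what a row does not reach only later rows make up. The controller multiplies each number of a shift by 0.25 m and each number of a turn by 30 degrees. A row lasts 1/10 s, in which the tool goes at most 50 mm and 8.59 degrees, less where a joint would pass 70% of its speed; a pose out of reach is approached as far as the arm can. A call with a number of a shift or a turn outside -1 to 1 is refused whole. A call with a gripper value outside its range is refused whole. The fingers move at their own pace and stop on an object; FORCE is the grip in N (left out, the last holds). Time passes only in rows, so rows that repeat a pose let the fingers close. It gives the time, the measured TCP pose, the force, the opening and the grip force at its end, in the units of the state.
- ctrl.get_state(): the state, without advancing time (a new reading comes with each control period).
- ctrl.get_image(name): name is "side" or "top"; returns a dict with "color" (384x512x3 uint8, red, green, blue), "depth" (384x512 float32, m along the optical axis (not along the pixel's ray), 0 where there is no reading), "camera_matrix" (3x3 intrinsics, pixels), "extrinsics" (4x4, takes a point from camera to world coordinates). Camera axes: x right, y up, looking along -z (the intrinsics and any distortion apply to the point x, -y, -z); pixel columns grow to the right and rows downward; lengths in m; the calibration is good to about 2 mm. A picture is of the moment at which its call begins.
- ctrl.close_job(): hands the job in; it is judged then, once.
Trained networks look in the newest picture that a camera, given by its name, has taken for a name from the list of things; names that differ only in an ending like _2 or _b are one class to them, and where a whole thing is asked for, a point or a joint stands for the part that bears it (a point fixed in the world has none). Each returns a list of dicts, best first, with "confidence" (0 to 1); they miss things now and then, are a little off and sometimes report something else, mostly with a low value. They report only what shows in the picture. A call takes as long as a camera call.
- ctrl.find_in(query, camera): "bbox" ([centre column, centre row, width, height] in pixels, round what is visible of it).
- ctrl.outline_of(query, camera): "mask" (384x512 bool, what is visible of it) and "bbox" ([centre column, centre row, width, height] in pixels, round what is visible of it).
The state is a dict: "time": time; "joint_positions": joint angles; "qd": joint speeds; "joint_torque": joint torques, N m; "position": TCP position; "tool_rot": TCP orientation; "ft_force": force on the tool from outside, world axes, zero at the start; "torque": the same for the moment, N m; "grip_width": opening from 0.0 (shut) to 1.0 (fully open); "grip_force": force on a finger pad.
Only numpy, scipy, OpenCV 4.12 (cv2) and the standard library are available. Lean on these libraries where they do the work, as an engineer would, in place of code of your own. Each camera call takes 0.05 s, during which the arm holds its last target. There are 200 camera calls.

### The job

Run the bench ink tack tester: take hold of its crank grip and turn it so that the drag of the ink film lifts the weigh beam off its lower stop, and by adjusting your cranking speed keep the beam floating with its pointer in the gap around the middle mark of the scale for a full 8 seconds at a stretch, never letting it reach the upper stop. Then crank slower and slower so that the beam comes down gently onto its lower stop, let go of the grip and finish; work by the crank only, do not touch the beam or the yoke, and leave the other things on the table where they are.

Things in the scene. Friction and masses are not known exactly. Their poses are not given: they have to be found in the camera images.
- tester: Fixed grey ink tack tester. Origin: centre under its 230 x 200 mm base; x along the axle (170 mm up), away from the crank, which faces the robot; y to the beam's long end. Dark ink drum 84 mm diameter at x -54 to 54 mm between pedestals; a yoke swinging on the same axle carries a rubber rider roller above it, to 261 mm above the table, and a counterweight below.
- axle (a point): Point on the axle line, 170 mm above the table, at tester x = -165 mm: centre of the circle on which the middle of the crank grip runs. Axes as the tester's.
- grip: Black crank grip, level cylinder 24 mm diameter, 80 mm long, along tester x, spinning freely on its pin, 65 mm from the axle line. Origin: its middle, 48 mm in front of the handwheel's face. Pinch it from above, closing along tester y. Turn it clockwise as seen from the robot (about tester +x: +y side, over the top, -y side) to lift the beam's long end.
- wheel (a point): Centre of the handwheel's face towards the robot (tester x = -117 mm, on the axle): aluminium disc 168 mm diameter, 12 mm thick, on the drum's shaft. Hub nose 1 mm proud. It turns any number of turns, stays where it is left and is balanced; wheel and drum: 1.0 kg, inertia 0.0021 kg m2.
- beam (a joint): Angle of weigh beam and yoke, rad: 0 level, positive long end up; stops at -0.30 (rests there at the start) and +0.30. Inertia about 0.011 kg m2. The poise pulls it down with about 0.047 N m (hidden, -35 to +45 %), nearly the same at every angle: no rest position between the stops. The ink drags it up with 0.020 N m per rad/s of drum speed relative to the beam.
- drum (a joint): Angle of drum and handwheel relative to the beam, rad, unlimited; grows as the crank turns the lifting way. Grip angle from straight up, about tester +x = beam + drum. Friction 0.0015 N m. A steady crank speed of about 2.3 rad/s (1.4 to 3.4, hidden) just floats the beam; faster and it climbs on, slower and it sinks, with a lag of about 0.55 s.
- scale_mark (a point): Middle mark (long tick) on the white scale plate, 170 mm above the table at tester x = 82, y = 215 mm. Ticks every 0.1 rad. The gap: two dark steel brackets where the pointer is 0.09 rad above and below level (19 mm). Two steel stop pins above and below the beam. Post and plate reach 255 mm above the table.
- weighbeam: Yoke with the graduated steel weigh beam, a bar 14 mm high, 6 mm thick at tester x = 101 mm, from y = -70 (round balance nut to -89) to 215 mm, with a thin dark pointer to 234 mm. Origin on the axle over the tester's origin, axes as the tester's when level. Not to be touched.
- poise: Brass poise, cylinder 25 mm diameter, 20 mm long, clamped on the weigh beam 100 mm from the axle; nominal 48 g, true weight hidden. Origin: its middle. Not to be touched.
- ink_tin: Closed round ink tin, 80 mm diameter, 62 mm high, beside the tester. Origin: centre of its underside. Leave alone.
- glass_jar: Amber glass jar with a steel lid, 60 mm diameter, 85 mm high, near the scale post. Origin: centre of its underside. Leave alone.
- solvent_can: Upright steel solvent can 100 x 60 x 150 mm with a round cap to 168 mm. Origin: centre of its underside. Leave alone.
- brayer: Ink brayer, rubber roller 40 mm diameter and 110 mm long with a wooden handle, lying on the table. Origin: on the table under the roller's middle. Leave alone.
- sketchbook: Black sketchbook 214 x 152 x 19 mm, flat on the table. Origin: centre of its underside. Leave alone.
- palette_knife: Palette knife lying on the sketchbook. Leave alone.
- charcoal_box: Flat cardboard box 125 x 55 x 22 mm. Origin: centre of its underside. Leave alone.

How it is judged:
By the outcome, as a careful person would: the job done as asked, in the order asked, and still so for the second after the job is handed in, with the robot touching nothing.
It also fails if it takes over 72 s, if anything falls off the work surface, if the arm or the gripper's body presses on something with over 40 N, if the wrist force passes 120 N, or if a joint passes its speed limit or range.

## Working session

There is one attempt and no reset: what is moved stays moved. The work goes in short steps, Python scripts to look and compute and a shell command to move; the robot and the scene stay as the last step left them, time stands still between calls to the robot, and variables do not carry over. Pictures are saved under pics/ and viewed, at most 10 in all, crops included, and the job is handed in when it is done.

```bash
mkdir -p pics; python3 - <<'E'
from bench import ctrl
import cv2,numpy as np
s=ctrl.get_state();print({k:np.round(v,4) for k,v in s.items()})
for n in("side","top"):
    im=ctrl.get_image(n);cv2.imwrite(f"pics/{n}0.png",cv2.cvtColor(im["color"],cv2.COLOR_RGB2BGR))
    np.savez(f"{n}0.npz",**im)
    print(n,im["camera_matrix"],im["extrinsics"])
    for q in("grip","wheel","scale_mark","weighbeam","poise","tester"):
        r=ctrl.find_in(q,n);print(q,[(np.round(d["bbox"]),round(d["confidence"],2)) for d in r[:2]])
E
```

```text
{'time': np.float64(0.0), 'joint_positions': array([-1.1779,  0.3218, -0.0701,  1.4517,  0.0226,  1.3708, -0.0569]), 'qd': array([ 0.0028, -0.0009,  0.0001, -0.0011,  0.0009, -0.003 , -0.0004]), 'joint_torque': array([-2.00000e-04, -4.91287e+01, -4.03900e-01, -3.12528e+01,
       -6.40000e-02,  4.37000e-02,  2.00000e-04]), 'position': array([0.2402, 0.6034, 0.2324]), 'tool_rot': array([-5.9140e-01, -3.0852e+00,  3.0000e-03]), 'ft_force': array([-0.1655, -0.0525, -0.3063]), 'torque': array([-0.0102, -0.0316, -0.0448]), 'grip_force': np.float64(0.0), 'grip_width': np.float64(1.0017)}
side [[377.6521943    0.         255.83794707]
 [  0.         377.6521943  189.53890467]
 [  0.           0.           1.        ]] [[ 0.943724    0.23409839 -0.23362995  0.2451507 ]
 [-0.33014598  0.70889986 -0.6232693  -0.8157859 ]
 [ 0.0197139   0.66532619  0.74629245  1.18249756]
 [ 0.          0.          0.          1.        ]]
grip [(array([236., 185.,  26.,  13.]), 0.62)]
wheel [(array([277., 191.,  98., 120.]), 0.65), (array([298., 194.,  58.,  59.]), 0.2)]
scale_mark [(array([276., 191.,  97., 1
[... 259 characters left out ...]
        371.64208701 192.1166561 ]
 [  0.           0.           1.        ]] [[-0.0067286   0.98854601 -0.15076973  0.37360143]
 [-0.9999409  -0.00536381  0.00945697  0.02272315]
 [ 0.00853995  0.15082445  0.98852367  1.30639723]
 [ 0.          0.          0.          1.        ]]
grip [(array([249., 208.,  11.,  29.]), 0.8), (array([265., 155.,  87.,  63.]), 0.74)]
wheel [(array([254., 163., 116., 111.]), 0.7)]
scale_mark [(array([255., 167., 117., 110.]), 0.82), (array([403., 181.,  37.,  36.]), 0.22)]
weighbeam [(array([269., 155.,  91.,  66.]), 0.97), (array([201., 166.,  17.,  20.]), 0.51)]
poise [(array([250., 129.,   3.,   5.]), 0.48)]
tester [(array([252., 166., 114., 114.]), 0.65)]
```

View pics/side0.png

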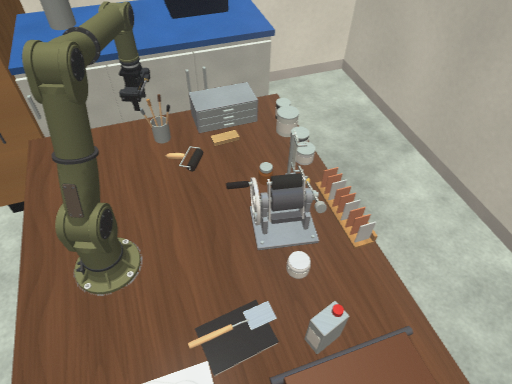

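View pics/top0.png

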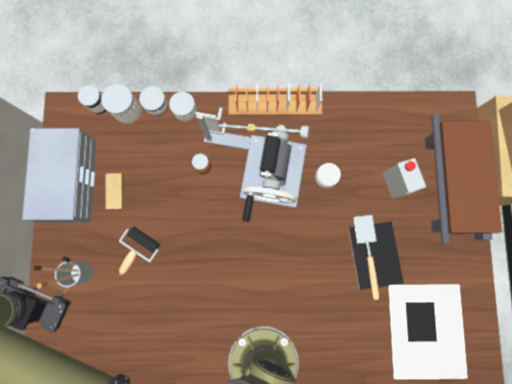

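```bash
cat > h.py <<'E'
import numpy as np,cv2
def cloud(im):
    K,E,d=im["camera_matrix"],im["extrinsics"],im["depth"]
    v,u=np.mgrid[:384,:512]
    p=np.stack([(u-K[0,2])/K[0,0]*d,-(v-K[1,2])/K[1,1]*d,-d],-1)
    return p@E[:3,:3].T+E[:3,3]
def proj(im,P):
    K,E=im["camera_matrix"],im["extrinsics"]
    c=(np.asarray(P)-E[:3,3])@E[:3,:3]
    return np.stack([K[0,0]*c[...,0]/-c[...,2]+K[0,2],K[1,1]*-c[...,1]/-c[...,2]+K[1,2]],-1)
E
python3 - <<'E'
from h import *
T=np.load("top0.npz");S=np.load("side0.npz")
ct=cloud(T);cs=cloud(S)
for n,c,(u0,u1,v0,v1) in(("top",ct,(190,320,110,225)),("side",cs,(220,340,125,260))):
    q=c[v0:v1,u0:u1].reshape(-1,3)
    ok=np.isfinite(q).all(1)
    print(n,np.histogram(q[ok,2],bins=np.arange(-.02,.3,.01)))
q=ct[100:230,190:320].reshape(-1,3)
b=q[(q[:,2]>.008)&(q[:,2]<.035)]
print(len(b),cv2.minAreaRect(b[:,:2].astype(np.float32)))
g=ct[192:224,240:258].reshape(-1,3);g=g[g[:,2]>.1]
print("grip",len(g),g.min(0),g.max(0),np.median(g,0),cv2.fitLine(g[:,:2].astype(np.float32),cv2.DIST_HUBER,0,.001,.001).ravel())
def crop(n,u0,u1,v0,v1,f):
    im=cv2.cvtColor(np.load(n+"0.npz")["color"],cv2.COLOR_RGB2BGR)[v0:v1,u0:u1]
    return cv2.resize(im,None,fx=f,fy=f,interpolation=cv2.INTER_CUBIC)
a=crop("top",185,325,105,225,4);b=crop("side",220,340,130,250,2)
a2=np.zeros((480,800,3),np.uint8);a2[:,:560]=a;a2[:240,560:]=b
cv2.imwrite("pics/c1.png",a2)
E
```

```text
top (array([   1, 4600, 4230,  677, 1829,  136,   36,   63,   32,   20,  194,
         47,  149,   56,   53,   57,   80,  116,   98,  123,  253,  325,
        419,  277,   50,  139,  295,  521,   15,    0,    0]), array([-0.02, -0.01,  0.  ,  0.01,  0.02,  0.03,  0.04,  0.05,  0.06,
        0.07,  0.08,  0.09,  0.1 ,  0.11,  0.12,  0.13,  0.14,  0.15,
        0.16,  0.17,  0.18,  0.19,  0.2 ,  0.21,  0.22,  0.23,  0.24,
        0.25,  0.26,  0.27,  0.28,  0.29]))
side (array([   0, 2057, 6074,  407, 1473,  356,  161,  191,  487,  261,  204,
        243,  375,  130,   74,   74,   81,  109,  125,  162,  249,  308,
        358,  324,   56,  128,  201,  289,   36,    0,    0]), array([-0.02, -0.01,  0.  ,  0.01,  0.02,  0.03,  0.04,  0.05,  0.06,
        0.07,  0.08,  0.09,  0.1 ,  0.11,  0.12,  0.13,  0.14,  0.15,
        0.16,  0.17,  0.18,  0.19,  0.2 ,  0.21,  0.22,  0.23,  0.24,
        0.25,  0.26,  0.27,  0.28,  0.29]))
3393 ((0.6847066879272461, 0.021353036165237427), (0.460237979888916, 0.47072145342826843), 0.6118611693382263)
grip 279 [0.37360143 0.01729194 0.1033276 ] [0.5491227  0.06367774 1.30639723] [0.50259758 0.04460618 0.2093577 ] [ 0.9813531  -0.1922135   0.51306045  0.04075411]
```

View pics/c1.png

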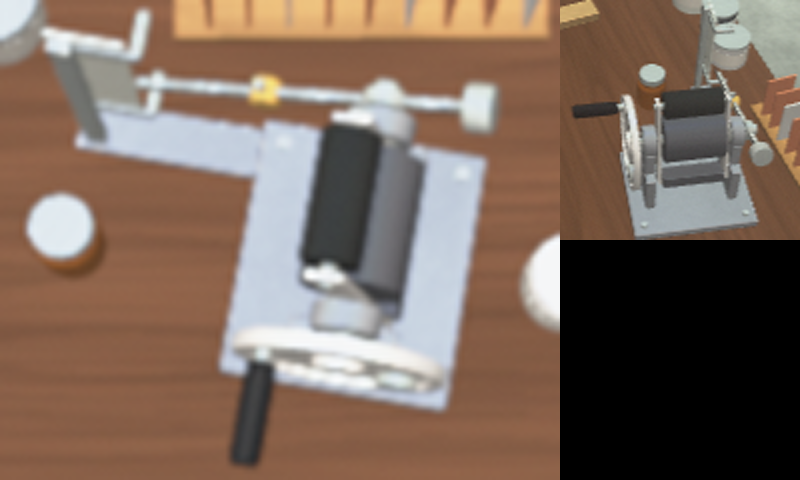

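```bash
cat > fit.py <<'E'
from h import *
from scipy.optimize import least_squares
T=np.load("top0.npz");S=np.load("side0.npz")
ct=cloud(T);cs=cloud(S)
q=ct[130:205,240:305].reshape(-1,3);b=q[(q[:,2]>.01)&(q[:,2]<.035)];zb=np.median(b[:,2]);print("zb",zb)
c=np.array([(251.5,135.5),(306.5,144.25),(296.75,207),(240.25,197.75)])-.5+.0
K,E=T["camera_matrix"],T["extrinsics"]
r=np.c_[(c[:,0]-K[0,2])/K[0,0],-(c[:,1]-K[1,2])/K[1,1],-np.ones(4)]@E[:3,:3].T
P=E[:3,3]+r*((zb-E[2,3])/r[:,2])[:,None]
print(P,[np.linalg.norm(P[i]-P[i-1]) for i in range(4)],P.mean(0))
d=(P[0]-P[3]+P[1]-P[2]);print("yaw",np.arctan2(d[1],d[0]))
# grip points from both clouds
for n,cc,(u0,u1,v0,v1) in(("top",ct,(238,256,197,226)),("side",cs,(222,252,176,194))):
    im=np.load(n+"0.npz");col=im["color"][v0:v1,u0:u1].astype(int);g=cc[v0:v1,u0:u1]
    m=(col.max(2)<60)&(g[...,2]>.12)&(g[...,2]<.27)
    g=g[m];mu=np.median(g,0);g=g[np.linalg.norm(g-mu,axis=1)<.07]
    l=cv2.fitLine(g.astype(np.float32),cv2.DIST_HUBER,0,.001,.001).ravel()
    t=(g-l[3:])@l[:3];print(n,len(g),"dir",l[:3],"mid",l[3:]+l[:3]*(np.percentile(t,2)+np.percentile(t,98))/2,np.ptp(t),"yaw",np.arctan(l[1]/l[0]))
E
python3 fit.py
```

```text
zb 0.025473824553162272
[[ 0.7753655   0.03701867  0.02547382]
 [ 0.74229369 -0.15870754  0.02547382]
 [ 0.51778843 -0.11902567  0.02547382]
 [ 0.55126903  0.07693471  0.02547382]] [np.float64(0.22762363028629215), np.float64(0.1985006076943726), np.float64(0.22798522540333438), np.float64(0.19879995127720013)] [ 0.64667916 -0.04094496  0.02547382]
yaw -0.17560788437161065
top 68 dir [ 0.9847622  -0.1738091  -0.00581944] mid [0.49220733 0.0424009  0.21048298] 0.07086735832665919 yaw -0.1746993
side 128 dir [ 0.9819387  -0.18776591  0.023245  ] mid [0.4955863  0.03929341 0.20899077] 0.07440291375690425 yaw -0.18893878
```

The tester's base corners appear in the top image at (251,135), (306,144), (297,207) and (240,198). That puts its origin near (0.647, -0.041) with yaw -0.176. The grip runs around (249,208), up and to the left on the +y side, at a crank angle of about -1.1 rad. Both the rider roller and the balance nut show in the two cameras, so I can use them to measure the beam angle.

```bash
cat > go.py <<'E'
import sys
from h import *
from scipy.spatial.transform import Rotation as Ro
from bench import ctrl
s=ctrl.get_state();R=Ro.from_rotvec(s["tool_rot"])
tgt=np.array([float(a) for a in sys.argv[1:4]])
yaw=-0.1756
D=np.c_[[-np.cos(yaw),-np.sin(yaw),0],[-np.sin(yaw),np.cos(yaw),0],[0,0,-1]]
print("t",s["time"],"p",np.round(s["position"],4),"slide",np.round(R.inv().apply(tgt-s["position"])/.25,3),"ang",np.round((R.inv()*Ro.from_matrix(D)).as_rotvec(degrees=True)/30,4),"F",np.round(s["ft_force"],2),"w",s["grip_width"],s["grip_force"],"q",np.round(s["joint_positions"],2))
E
python3 -m inch '[{"slide":[-0.1,-0.1,-0.2],"angular":[0,0,0],"claw":1},{"slide":[-0.3,-0.3,-0.32],"angular":[0,0,0],"claw":1},{"slide":[-0.86,-0.86,-0.32],"angular":[0,0,0],"claw":1},{"slide":[-0.86,-0.86,-0.32],"angular":[0,0,0],"claw":1},{"slide":[-0.86,-0.86,-0.32],"angular":[0,0,0],"claw":1},{"slide":[-0.86,-0.86,-0.32],"angular":[0,0,0],"claw":1},{"slide":[-0.86,-0.86,-0.32],"angular":[0,0,0],"claw":1},{"slide":[-0.86,-0.86,-0.32],"angular":[0,0,0],"claw":1},{"slide":[-0.86,-0.86,-0.32],"angular":[0,0,0],"claw":1}]'
python3 go.py .483 .0455 .29
```

```text
time: 1.6
position: [0.3608, 0.3245, 0.3141]
tool_rot: [0.594, 3.085, 0.002]
ft_force: [-0.1, 0.2, -0.6]
grip_width: 1.001
grip_force: 0.0
t 1.6 p [0.3608 0.3245 0.3141] slide [-0.868 -0.855  0.095] ang [ 0.003  -0.     -0.3909] F [-0.13  0.21 -0.57] w 1.0009454208660715 0.0 q [-0.9  -0.06  0.11  1.72  0.01  1.48  0.4 ]
```

```bash
python3 -m inch '[{"slide":[-0.15,-0.15,0],"angular":[0,0,-0.2],"claw":1},{"slide":[-0.868,-0.855,0.095],"angular":[0,0,-0.391],"claw":1},{"slide":[-0.868,-0.855,0.095],"angular":[0,0,-0.391],"claw":1},{"slide":[-0.868,-0.855,0.095],"angular":[0,0,-0.391],"claw":1},{"slide":[-0.868,-0.855,0.095],"angular":[0,0,-0.391],"claw":1},{"slide":[-0.868,-0.855,0.095],"angular":[0,0,-0.391],"claw":1},{"slide":[-0.868,-0.855,0.095],"angular":[0,0,-0.391],"claw":1},{"slide":[-0.868,-0.855,0.095],"angular":[0,0,-0.391],"claw":1},{"slide":[-0.868,-0.855,0.095],"angular":[0,0,-0.391],"claw":1},{"slide":[-0.868,-0.855,0.095],"angular":[0,0,-0.391],"claw":1}]'
python3 go.py .483 .0455 .191
python3 - <<'E'
from h import *
from bench import ctrl
ims=[]
for n in("side","top"):
    im=ctrl.get_image(n);np.savez(f"{n}1.npz",**im);ims.append(cv2.cvtColor(im["color"],cv2.COLOR_RGB2BGR))
a=cv2.resize(ims[0][100:260,180:360],None,fx=2.2,fy=2.2);b=cv2.resize(ims[1][95:255,180:360],None,fx=2.2,fy=2.2)
cv2.imwrite("pics/c2.png",np.hstack([a,b]))
yaw=-.1756
for n in("side","top"):
  for k in "01":
    im=np.load(n+k+".npz");c=cloud(im)-[.6467,-.0409,.17]
    x=c[...,0]*np.cos(yaw)+c[...,1]*np.sin(yaw);y=-c[...,0]*np.sin(yaw)+c[...,1]*np.cos(yaw);z=c[...,2];r=np.hypot(y,z)
    m=(abs(x)<.045)&(r>.055)&(r<.1)&(z>.02);m2=(abs(x)<.045)&(r<.05)&(z>.0)&(r>.03)
    print(n,k,m.sum(),"roller y,z",np.median(y[m]),np.percentile(z[m],[50,98]),"drum r",m2.sum(),np.median(r[m2]))
    m=(abs(x-.101)<.02)&(abs(y+.08)<.025)&(abs(z)<.06);print("nut",m.sum(),np.median(y[m]),np.median(z[m]),np.percentile(z[m],95))
E
```

```text
time: 2.6
position: [0.4829, 0.0484, 0.2898]
tool_rot: [-0.266, -3.13, -0.0]
ft_force: [0.2, 0.5, 0.2]
grip_width: 1.003
grip_force: 0.0
t 2.6 p [0.4829 0.0484 0.2898] slide [-0.003 -0.011  0.395] ang [ 0.0004 -0.0006  0.0111] F [0.24 0.47 0.22] w 1.0032763081433322 0.0 q [-0.65 -0.08  0.47  1.77  0.03  1.44  1.22]
side 0 358 roller y,z 0.0057529628927497495 [0.08317951 0.09209405] drum r 493 0.042196724911422165
nut 116 -0.08212851473593427 0.033834283172124696 0.0449203906332811
side 1 353 roller y,z 0.0051463489854585865 [0.0832303  0.09113635] drum r 491 0.04241335727345145
nut 116 -0.08139313271526455 0.034010686481358104 0.04413750056788543
top 0 477 roller y,z 0.02089137769389373 [0.08394519 0.0904967 ] drum r 345 0.040811669828625115
nut 107 -0.07213767295438103 0.036061228485386204 0.043469884829885584
top 1 469 roller y,z 0.02033379521912612 [0.08420846 0.09025416] drum r 342 0.04086873743808707
nut 109 -0.07210102656491706 0.03598117384782609 0.042550573688136646
```

View pics/c2.png

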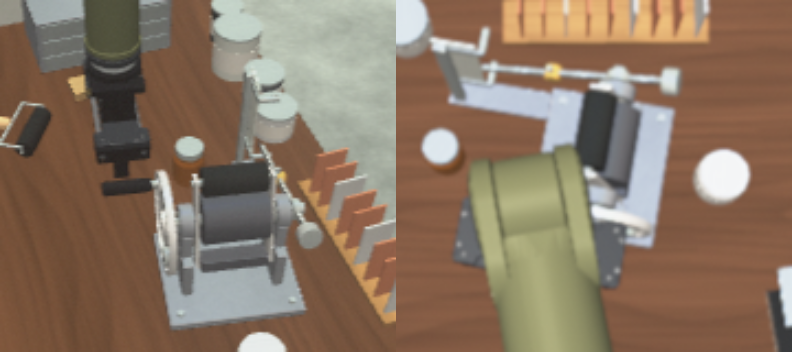

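The side view shows the roller, the nut and the grip, with the hand directly above the grip. The top view is partly covered by the forearm, but the roller is still visible. The drum radius checks out at 42 mm. Next I'll descend and check the beam estimator.

```bash
cat > beam.py <<'E'
from h import *
from scipy.optimize import least_squares
YAW=-.1756;O=np.array([.6467,-.0409,.17])
def loc(c):
    c=c-O
    return c[...,0]*np.cos(YAW)+c[...,1]*np.sin(YAW),-c[...,0]*np.sin(YAW)+c[...,1]*np.cos(YAW),c[...,2]
def beta(im):
    x,y,z=loc(cloud(im));r=np.hypot(y,z)
    m=(abs(x)<.045)&(r>.052)&(r<.1)&(z>.02);y,z=y[m],z[m]
    f=lambda b:np.hypot(y+.0665*np.sin(b[0]),z-.0665*np.cos(b[0]))-.0245
    s=least_squares(f,[0],loss="soft_l1",f_scale=.002)
    return s.x[0],m.sum(),np.sqrt(np.mean(s.fun**2))
if __name__=="__main__":
    for n in("side","top"):
        for k in"01":
            im=np.load(n+k+".npz");print(n,k,beta(im))
            x,y,z=loc(cloud(im));r=np.hypot(y,z);m=(abs(x)<.045)&(r<.047)&(r>.034)&(z>-.02);y,z=y[m],z[m]
            print("drum centre",least_squares(lambda c:np.hypot(y-c[0],z-c[1])-.042,[0,0],loss="soft_l1",f_scale=.002).x)
E
python3 beam.py
python3 -m inch '[{"slide":[0,-0.011,0.15],"angular":[0,0,0.011],"claw":1},{"slide":[0,-0.011,0.3],"angular":[0,0,0.011],"claw":1},{"slide":[0,-0.011,0.395],"angular":[0,0,0.011],"claw":1},{"slide":[0,-0.011,0.395],"angular":[0,0,0.011],"claw":1},{"slide":[0,-0.011,0.395],"angular":[0,0,0.011],"claw":1}]'
python3 go.py .483 .0455 .191
```

```text
side 0 (np.float64(-0.3138439748685903), np.int64(359), np.float64(0.002452536848214389))
drum centre [0.00141651 0.00135058]
side 1 (np.float64(-0.30897115262224045), np.int64(357), np.float64(0.0022814248422552605))
drum centre [0.00148928 0.00153159]
top 0 (np.float64(-0.3267198741191064), np.int64(477), np.float64(0.0016131549316814116))
drum centre [ 0.00155782 -0.0001745 ]
top 1 (np.float64(-0.32480678703965304), np.int64(469), np.float64(0.0015598420301625212))
drum centre [ 0.00148555 -0.00029811]
time: 3.2
position: [0.4829, 0.0437, 0.1917]
tool_rot: [0.28, 3.129, 0.0]
ft_force: [-0.3, 0.3, 0.1]
grip_width: 0.998
grip_force: 0.0
t 3.2 p [0.4829 0.0437 0.1917] slide [0.001 0.007 0.003] ang [ 0.0002  0.0007 -0.006 ] F [-0.27  0.34  0.06] w 0.9976622261091568 0.0 q [-0.64 -0.02  0.49  1.92  0.01  1.24  1.24]
```

```bash
sed -i 's/O=np.array(.*/O=np.array([.6470,-.0394,.1703])/' beam.py
python3 -m inch '[{"slide":[0,0,0],"angular":[0,0,-0.006],"claw":-1},{"slide":[0,0,0],"angular":[0,0,-0.006],"claw":-1},{"slide":[0,0,0],"angular":[0,0,-0.006],"claw":-1},{"slide":[0,0,0],"angular":[0,0,-0.006],"claw":-1},{"slide":[0,0,0],"angular":[0,0,-0.006],"claw":-1},{"slide":[0,0,0],"angular":[0,0,-0.006],"claw":-1},{"slide":[0,0,0],"angular":[0,0,-0.006],"claw":-1},{"slide":[0,0,0],"angular":[0,0,-0.006],"claw":-1}]' 15
python3 go.py .483 .0455 .191
python3 - <<'E'
from beam import *
from bench import ctrl
im=ctrl.get_image("side");np.savez("side2.npz",**im);print(beta(im))
cv2.imwrite("pics/c3.png",cv2.resize(cv2.cvtColor(im["color"],cv2.COLOR_RGB2BGR)[130:250,200:340],None,fx=4,fy=4))
x,y,z=loc(np.array(ctrl.get_state()["position"]));z+=.008;print("grasp local",x,y,z,"r",np.hypot(y,z),"theta",np.arctan2(-y,z))
E
```

```text
time: 4.0
position: [0.4827, 0.0435, 0.191]
tool_rot: [-0.277, -3.129, -0.001]
ft_force: [-0.4, 2.9, -0.2]
grip_width: 0.357
grip_force: 1.4
t 4.0 p [0.4827 0.0435 0.191 ] slide [0.    0.008 0.   ] ang [ 0.0012 -0.0005 -0.002 ] F [-0.41  2.91 -0.2 ] w 0.3569079141818443 1.3650047220289707 q [-0.63 -0.02  0.49  1.92  0.01  1.24  1.25]
(np.float64(-0.29407231469154327), np.int64(352), np.float64(0.002282866397670985))
grasp local -0.17621110925782146 0.05308459206541169 0.028764378960860197 r 0.06037684499669676 theta -1.0742246637405994
```

View pics/c3.png

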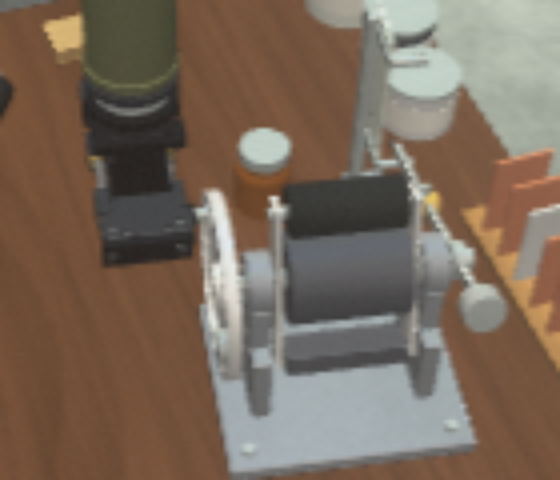

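The side view shows the hand around the grip and clear of the wheel, with the beam resting low. The fingers are still closing at 31 mm and one pad is touching on the +y side, so I'll shift +4 mm in y and finish closing.

```bash

python3 -m inch '[{"slide":[0,0.008,0],"angular":[0,0,0],"claw":-1},{"slide":[0,0.016,0],"angular":[0,0,0],"claw":-1},{"slide":[0,0.016,0],"angular":[0,0,0],"claw":-1},{"slide":[0,0.016,0],"angular":[0,0,0],"claw":-1},{"slide":[0,0.016,0],"angular":[0,0,0],"claw":-1}]' 15
cat > pos.py <<'E'
from beam import *
from bench import ctrl
s=ctrl.get_state()
x,y,z=loc(np.array(s["position"]));z+=.008;print("t",s["time"],"local",np.round([x,y,z],4),"r",np.hypot(y,z).round(4),"theta",np.arctan2(-y,z).round(4),"F",np.round(s["ft_force"],1),s["grip_width"],s["grip_force"])
E
python3 pos.py
```

```text
time: 4.55
position: [0.4833, 0.0452, 0.1904]
tool_rot: [-0.279, -3.129, 0.004]
ft_force: [0.5, -4.5, -3.9]
grip_width: 0.253
grip_force: 15.1
t 4.55 local [-0.176   0.0547  0.0281] r 0.0615 theta -1.0962 F [ 0.5 -4.5 -3.9] 0.2530250657675746 15.099855065345764
```

```bash
cat > crank.py <<'E'
import sys,json,os
from beam import *
from scipy.optimize import least_squares
from bench import ctrl
F="log.json"
L=json.load(open(F)) if os.path.exists(F) else dict(th=-1.11,yz=None,log=[],b=[],pend=None)
R=.065
circ=lambda t:np.array([-R*np.sin(t),R*np.cos(t)])
if L["yz"] is None:L["yz"]=circ(L["th"]).tolist()
TAU=.55
def sim(w0,log,tq,k=1,dly=.04):
    t=np.array([a for a,_ in log])+dly;th=np.array([b for _,b in log]);dt=.005
    T=np.arange(t[0],max(tq)+dt,dt);w=np.gradient(np.interp(T,t,th),dt)
    b,v=-.3,0;B=[];V=[]
    for wi in w:
        v+=dt*(wi-w0-v)/TAU;b+=dt*v
        if b<-.3:b,v=-.3,max(v,0)
        if b>.3:b,v=.3,min(v,0)
        B.append(b);V.append(v)
    return np.interp(tq,T,B),np.interp(tq,T,V)
def meas():
    s=ctrl.get_state();t=s["time"]
    if not L["log"]:L["log"]=[[L.get("t0",t-1),L["th"]]]
    if L["pend"]:
        p=L["pend"];n=len(p["th"])
        if not p.get("started"):L["log"].append([t-.1*n,L["th"]])
        L["log"]+=[[t-.1*(n-1-i),a] for i,a in enumerate(p["th"])]
        L["th"]=p["th"][-1];L["yz"]=p["yz"];L["pend"]=None
    x,y,z=loc(np.array(s["position"]));z+=.008
    c=circ(L["th"]);u=c/R;f=s["ft_force"];fy=-f[0]*np.sin(YAW)+f[1]*np.cos(YAW)
    print("t",round(t,2),"th",round(L["th"],3),"tcp y,z",round(y,4),round(z,4),"cmd",np.round(c,4),"Frad",round(fy*u[0]+f[2]*u[1],1),"F",np.round(f,1),"gw",round(s["grip_width"],3),round(s["grip_force"],1))
    im=ctrl.get_image("side");b,n,e=beta(im);L["b"].append([t,b]);L["log"].append([t+.05,L["th"]])
    # fit w0 to the recent data
    tb=np.array(L["b"]);
    best=None
    for g in(1.5,2,2.5,3,3.4):
        r=least_squares(lambda q:np.r_[(sim(q[0],L["log"],tb[:,0])[0]-tb[:,1])/.012,(q[0]-2.3)/1.5],[g],diff_step=.01,loss="soft_l1")
        if best is None or r.cost<best.cost:best=r
    w0=best.x[0];pb,pv=sim(w0,L["log"],tb[:,0])
    v=pv[-1]
    print("beta %.3f (n %d e %.4f)  model %.3f v %.3f  w0 %.3f cost %.1f  hist"%(b,n,e,pb[-1],v,w0,best.cost),np.round(tb[-4:,1],3),np.round(pb[-4:],3))
    bb=.6*b+.4*pb[-1]
    print("recommended w for 10 rows: %.3f"%((w0*1.05-.8*(bb+TAU*v))))
def plan(w1,w0=None,nr=10):
    w=np.full(nr,w1) if w0 is None else np.linspace(w0,w1,nr)
    th=L["th"]+np.cumsum(w)*.1
    off=np.round(np.array([(circ(a)-L["yz"])/.25 for a in th]),3)
    L["pend"]=dict(th=th.tolist(),yz=(np.array(L["yz"])+off[-1]*.25).tolist())
    print("rows",[[float(a),float(-b)] for a,b in off])
c=sys.argv[1]
if c=="meas":meas();a=sys.argv[2:]
else:a=sys.argv[1:]
if a:plan(*[float(q) for q in a[:2]])
json.dump(L,open(F,"w"))
E
python3 crank.py 1.2 0.1
```

```text
rows [[-0.001, -0.002], [-0.004, -0.007], [-0.008, -0.015], [-0.015, -0.026], [-0.023, -0.038], [-0.035, -0.053], [-0.049, -0.069], [-0.068, -0.085], [-0.09, -0.102], [-0.117, -0.117]]
```

```bash
python3 -m inch '[{"slide":[0,-0.001,-0.002],"angular":[0,0,0],"claw":-1},{"slide":[0,-0.004,-0.007],"angular":[0,0,0],"claw":-1},{"slide":[0,-0.008,-0.015],"angular":[0,0,0],"claw":-1},{"slide":[0,-0.015,-0.026],"angular":[0,0,0],"claw":-1},{"slide":[0,-0.023,-0.038],"angular":[0,0,0],"claw":-1},{"slide":[0,-0.035,-0.053],"angular":[0,0,0],"claw":-1},{"slide":[0,-0.049,-0.069],"angular":[0,0,0],"claw":-1},{"slide":[0,-0.068,-0.085],"angular":[0,0,0],"claw":-1},{"slide":[0,-0.09,-0.102],"angular":[0,0,0],"claw":-1},{"slide":[0,-0.117,-0.117],"angular":[0,0,0],"claw":-1}]'
python3 crank.py meas 1.3
```

```text
time: 5.55
position: [0.4778, 0.0142, 0.2173]
tool_rot: [-0.281, -3.128, 0.01]
ft_force: [8.3, -9.0, -19.7]
grip_width: 0.259
grip_force: 16.1Traceback (most recent call last):
  File "crank.py", line 51, in <module>
    if c=="meas":meas();a=sys.argv[2:]
                 ~~~~^^
  File "crank.py", line 31, in meas
    print("t",round(t,2),"th",round(L["th"],3),"tcp y,z",round(y,4),round(z,4),"cmd",np.round(c,4),"Frad",round(fy*u[0]+f[2]*u[1],1),"F",np.round(f,1),"gw",round(s["grip_width"],3),round(s["grip_force"],1))
                                                                    ~~~~~^^^^^
TypeError: type numpy.ndarray doesn't define __round__ method
```

```bash
sed -i 's/;z+=.008$/;y,z=float(y),float(z)+.008/' crank.py; python3 crank.py meas
```

```text
t 5.55 th -0.46 tcp y,z 0.0232 0.055 cmd [0.0289 0.0582] Frad -21.0 F [  8.3  -9.  -19.7] gw 0.259 16.1
beta -0.295 (n 354 e 0.0024)  model -0.300 v 0.000  w0 2.300 cost 0.1  hist [-0.295] [-0.3]
recommended w for 10 rows: 2.653
```

```bash
sed -i 's/^circ=.*/C=np.array([0,-.0045])\ncirc=lambda t:C+np.array([-R*np.sin(t),R*np.cos(t)])/; s/u=c\/R/u=(c-C)\/R/; s/pend=None)/pend=None)/' crank.py; python3 crank.py 1.4 1.0
```

```text
rows [[-0.024, 0.007], [-0.05, -0.001], [-0.078, -0.007], [-0.107, -0.009], [-0.138, -0.008], [-0.169, -0.004], [-0.201, 0.005], [-0.232, 0.018], [-0.263, 0.036], [-0.291, 0.059]]
```

```bash
python3 -m inch '[{"slide":[0,-0.024,0.007],"angular":[0,0,0],"claw":-1},{"slide":[0,-0.05,-0.001],"angular":[0,0,0],"claw":-1},{"slide":[0,-0.078,-0.007],"angular":[0,0,0],"claw":-1},{"slide":[0,-0.107,-0.009],"angular":[0,0,0],"claw":-1},{"slide":[0,-0.138,-0.008],"angular":[0,0,0],"claw":-1},{"slide":[0,-0.169,-0.004],"angular":[0,0,0],"claw":-1},{"slide":[0,-0.201,0.005],"angular":[0,0,0],"claw":-1},{"slide":[0,-0.232,0.018],"angular":[0,0,0],"claw":-1},{"slide":[0,-0.263,0.036],"angular":[0,0,0],"claw":-1},{"slide":[0,-0.291,0.059],"angular":[0,0,0],"claw":-1}]'
python3 crank.py meas 1.5
```

```text
time: 6.6
position: [0.4659, -0.0496, 0.2049]
tool_rot: [0.272, 3.129, 0.008]
ft_force: [3.4, 6.4, -7.2]
grip_width: 0.259
grip_force: 15.3
t 6.6 th 0.74 tcp y,z -0.0417 0.0426 cmd [-0.0438  0.0435] Frad -10.0 F [ 3.4  6.4 -7.2] gw 0.259 15.3
beta -0.295 (n 360 e 0.0023)  model -0.300 v 0.000  w0 2.300 cost 0.1  hist [-0.295 -0.295] [-0.3 -0.3]
recommended w for 10 rows: 2.653
rows [[-0.027, 0.028], [-0.049, 0.06], [-0.066, 0.095], [-0.078, 0.132], [-0.084, 0.171], [-0.084, 0.21], [-0.079, 0.248], [-0.067, 0.285], [-0.051, 0.321], [-0.029, 0.353]]
```

```bash
python3 -m inch '[{"slide":[0,-0.027,0.028],"angular":[0,0,0],"claw":-1},{"slide":[0,-0.049,0.06],"angular":[0,0,0],"claw":-1},{"slide":[0,-0.066,0.095],"angular":[0,0,0],"claw":-1},{"slide":[0,-0.078,0.132],"angular":[0,0,0],"claw":-1},{"slide":[0,-0.084,0.171],"angular":[0,0,0],"claw":-1},{"slide":[0,-0.084,0.21],"angular":[0,0,0],"claw":-1},{"slide":[0,-0.079,0.248],"angular":[0,0,0],"claw":-1},{"slide":[0,-0.067,0.285],"angular":[0,0,0],"claw":-1},{"slide":[0,-0.051,0.321],"angular":[0,0,0],"claw":-1},{"slide":[0,-0.029,0.353],"angular":[0,0,0],"claw":-1}]'
python3 crank.py meas 1.7
```

```text
time: 7.65
position: [0.4638, -0.0608, 0.1164]
tool_rot: [-0.278, -3.128, 0.002]
ft_force: [-4.0, 1.3, 0.7]
grip_width: 0.254
grip_force: 14.8
t 7.65 th 2.24 tcp y,z -0.0531 -0.0459 cmd [-0.051  -0.0448] Frad -0.9 F [-4.   1.3  0.7] gw 0.254 14.8
beta -0.296 (n 358 e 0.0022)  model -0.300 v 0.000  w0 2.300 cost 0.2  hist [-0.295 -0.295 -0.296] [-0.3 -0.3 -0.3]
recommended w for 10 rows: 2.653
rows [[0.03, 0.032], [0.066, 0.059], [0.105, 0.079], [0.147, 0.092], [0.191, 0.098], [0.235, 0.097], [0.278, 0.088], [0.319, 0.072], [0.357, 0.049], [0.39, 0.02]]
```

```bash
python3 -m inch '[{"slide":[0,0.03,0.032],"angular":[0,0,0],"claw":-1},{"slide":[0,0.066,0.059],"angular":[0,0,0],"claw":-1},{"slide":[0,0.105,0.079],"angular":[0,0,0],"claw":-1},{"slide":[0,0.147,0.092],"angular":[0,0,0],"claw":-1},{"slide":[0,0.191,0.098],"angular":[0,0,0],"claw":-1},{"slide":[0,0.235,0.097],"angular":[0,0,0],"claw":-1},{"slide":[0,0.278,0.088],"angular":[0,0,0],"claw":-1},{"slide":[0,0.319,0.072],"angular":[0,0,0],"claw":-1},{"slide":[0,0.357,0.049],"angular":[0,0,0],"claw":-1},{"slide":[0,0.39,0.02],"angular":[0,0,0],"claw":-1}]'
python3 crank.py meas 2.0
```

```text
time: 8.7
position: [0.4821, 0.0409, 0.1138]
tool_rot: [0.272, 3.129, 0.008]
ft_force: [-1.1, 6.9, -5.4]
grip_width: 0.261
grip_force: 15.2
t 8.7 th 3.94 tcp y,z 0.0502 -0.0485 cmd [ 0.0466 -0.0499] Frad 8.5 F [-1.1  6.9 -5.4] gw 0.261 15.2
beta -0.292 (n 356 e 0.0023)  model -0.300 v 0.000  w0 2.300 cost 0.4  hist [-0.295 -0.295 -0.296 -0.292] [-0.3 -0.3 -0.3 -0.3]
recommended w for 10 rows: 2.651
rows [[0.033, -0.041], [0.056, -0.087], [0.07, -0.137], [0.074, -0.189], [0.067, -0.24], [0.051, -0.289], [0.025, -0.334], [-0.01, -0.373], [-0.051, -0.404], [-0.098, -0.426]]
```

```bash
sed -i 's/C=np.array.*/C=np.array([0,-.006])/' crank.py; python3 crank.py 2.0
```

```text
rows [[0.033, -0.035], [0.056, -0.081], [0.07, -0.131], [0.074, -0.183], [0.067, -0.234], [0.051, -0.283], [0.025, -0.328], [-0.01, -0.367], [-0.051, -0.398], [-0.098, -0.42]]
```

```bash
python3 -m inch '[{"slide":[0,0.033,-0.035],"angular":[0,0,0],"claw":-1},{"slide":[0,0.056,-0.081],"angular":[0,0,0],"claw":-1},{"slide":[0,0.07,-0.131],"angular":[0,0,0],"claw":-1},{"slide":[0,0.074,-0.183],"angular":[0,0,0],"claw":-1},{"slide":[0,0.067,-0.234],"angular":[0,0,0],"claw":-1},{"slide":[0,0.051,-0.283],"angular":[0,0,0],"claw":-1},{"slide":[0,0.025,-0.328],"angular":[0,0,0],"claw":-1},{"slide":[0,-0.01,-0.367],"angular":[0,0,0],"claw":-1},{"slide":[0,-0.051,-0.398],"angular":[0,0,0],"claw":-1},{"slide":[0,-0.098,-0.42],"angular":[0,0,0],"claw":-1}]'
python3 crank.py meas 2.2
```

```text
time: 9.75
position: [0.4768, 0.0096, 0.2175]
tool_rot: [0.279, 3.129, -0.001]
ft_force: [-1.3, -2.0, -8.0]
grip_width: 0.258
grip_force: 15.4
t 9.75 th 5.94 tcp y,z 0.0185 0.0552 cmd [0.0219 0.0552] Frad -8.3 F [-1.3 -2.  -8. ] gw 0.258 15.4
beta -0.285 (n 360 e 0.0022)  model -0.300 v 0.000  w0 2.300 cost 1.0  hist [-0.295 -0.296 -0.292 -0.285] [-0.3 -0.3 -0.3 -0.3]
recommended w for 10 rows: 2.648
rows [[-0.056, -0.013], [-0.113, -0.014], [-0.169, -0.002], [-0.221, 0.021], [-0.266, 0.056], [-0.303, 0.099], [-0.33, 0.15], [-0.345, 0.205], [-0.347, 0.262], [-0.337, 0.318]]
```

```bash
python3 -m inch '[{"slide":[0,-0.056,-0.013],"angular":[0,0,0],"claw":-1},{"slide":[0,-0.113,-0.014],"angular":[0,0,0],"claw":-1},{"slide":[0,-0.169,-0.002],"angular":[0,0,0],"claw":-1},{"slide":[0,-0.221,0.021],"angular":[0,0,0],"claw":-1},{"slide":[0,-0.266,0.056],"angular":[0,0,0],"claw":-1},{"slide":[0,-0.303,0.099],"angular":[0,0,0],"claw":-1},{"slide":[0,-0.33,0.15],"angular":[0,0,0],"claw":-1},{"slide":[0,-0.345,0.205],"angular":[0,0,0],"claw":-1},{"slide":[0,-0.347,0.262],"angular":[0,0,0],"claw":-1},{"slide":[0,-0.337,0.318],"angular":[0,0,0],"claw":-1}]'
python3 crank.py meas 2.3
```

```text
time: 10.8
position: [0.4621, -0.0711, 0.1383]
tool_rot: [-0.277, -3.129, -0.004]
ft_force: [-5.3, 4.7, 1.1]
grip_width: 0.258
grip_force: 14.8
t 10.8 th 8.14 tcp y,z -0.0635 -0.024 cmd [-0.0624 -0.0243] Frad -3.9 F [-5.3  4.7  1.1] gw 0.258 14.8
beta -0.187 (n 361 e 0.0023)  model -0.196 v 0.178  w0 1.980 cost 0.8  hist [-0.296 -0.292 -0.285 -0.187] [-0.3   -0.3   -0.29  -0.196]
recommended w for 10 rows: 2.153
rows [[0.023, 0.055], [0.058, 0.103], [0.103, 0.142], [0.156, 0.17], [0.214, 0.184], [0.274, 0.185], [0.332, 0.173], [0.386, 0.148], [0.433, 0.11], [0.47, 0.064]]
```

```bash
python3 crank.py 2.15
```

```text
rows [[0.021, 0.051], [0.053, 0.097], [0.094, 0.135], [0.142, 0.164], [0.195, 0.181], [0.25, 0.187], [0.306, 0.18], [0.359, 0.162], [0.407, 0.134], [0.447, 0.095]]
```

```bash
sed -i 's/    print("recommended.*/    L["rec"]=round(w0*1.05-.8*(bb+TAU*v-L.get("tgt",0)),2);print("rec",L["rec"])/; s/^if a:plan.*/if a and a[0]=="auto":plan(L["rec"])\nelif a:plan(*[float(q) for q in a[:2]])/' crank.py
python3 -m inch '[{"slide":[0,0.021,0.051],"angular":[0,0,0],"claw":-1},{"slide":[0,0.053,0.097],"angular":[0,0,0],"claw":-1},{"slide":[0,0.094,0.135],"angular":[0,0,0],"claw":-1},{"slide":[0,0.142,0.164],"angular":[0,0,0],"claw":-1},{"slide":[0,0.195,0.181],"angular":[0,0,0],"claw":-1},{"slide":[0,0.25,0.187],"angular":[0,0,0],"claw":-1},{"slide":[0,0.306,0.18],"angular":[0,0,0],"claw":-1},{"slide":[0,0.359,0.162],"angular":[0,0,0],"claw":-1},{"slide":[0,0.407,0.134],"angular":[0,0,0],"claw":-1},{"slide":[0,0.447,0.095],"angular":[0,0,0],"claw":-1}]'
python3 crank.py meas auto
```

```text
time: 11.85
position: [0.4826, 0.0426, 0.1154]
tool_rot: [0.273, 3.129, 0.005]
ft_force: [-2.3, 4.2, -3.9]
grip_width: 0.257
grip_force: 15.1
t 11.85 th 10.29 tcp y,z 0.052 -0.0469 cmd [ 0.0495 -0.0482] Frad 5.4 F [-2.3  4.2 -3.9] gw 0.257 15.1
beta -0.134 (n 365 e 0.0022)  model -0.130 v 0.115  w0 2.006 cost 1.6  hist [-0.292 -0.285 -0.187 -0.134] [-0.3   -0.3   -0.201 -0.13 ]
rec 2.16
rows [[0.032, -0.046], [0.052, -0.098], [0.062, -0.153], [0.059, -0.209], [0.044, -0.263], [0.018, -0.313], [-0.018, -0.356], [-0.062, -0.39], [-0.113, -0.414], [-0.168, -0.427]]
```

```bash
python3 -m inch '[{"slide":[0,0.032,-0.046],"angular":[0,0,0],"claw":-1},{"slide":[0,0.052,-0.098],"angular":[0,0,0],"claw":-1},{"slide":[0,0.062,-0.153],"angular":[0,0,0],"claw":-1},{"slide":[0,0.059,-0.209],"angular":[0,0,0],"claw":-1},{"slide":[0,0.044,-0.263],"angular":[0,0,0],"claw":-1},{"slide":[0,0.018,-0.313],"angular":[0,0,0],"claw":-1},{"slide":[0,-0.018,-0.356],"angular":[0,0,0],"claw":-1},{"slide":[0,-0.062,-0.39],"angular":[0,0,0],"claw":-1},{"slide":[0,-0.113,-0.414],"angular":[0,0,0],"claw":-1},{"slide":[0,-0.168,-0.427],"angular":[0,0,0],"claw":-1}]'
python3 crank.py meas auto
```

```text
time: 12.9
position: [0.4745, -0.0043, 0.2205]
tool_rot: [0.278, 3.129, -0.0]
ft_force: [1.6, -0.8, -13.8]
grip_width: 0.257
grip_force: 15.8
t 12.9 th 12.45 tcp y,z 0.0044 0.0582 cmd [0.0075 0.0586] Frad -13.8 F [  1.6  -0.8 -13.8] gw 0.257 15.8
beta -0.070 (n 369 e 0.0023)  model -0.071 v 0.118  w0 2.003 cost 1.6  hist [-0.285 -0.187 -0.134 -0.07 ] [-0.3   -0.2   -0.127 -0.071]
rec 2.11
rows [[-0.054, -0.0], [-0.108, 0.011], [-0.158, 0.033], [-0.203, 0.064], [-0.24, 0.105], [-0.267, 0.152], [-0.284, 0.204], [-0.29, 0.259], [-0.284, 0.313], [-0.267, 0.365]]
```

```bash
python3 -m inch '[{"slide":[0,-0.054,0],"angular":[0,0,0],"claw":-1},{"slide":[0,-0.108,0.011],"angular":[0,0,0],"claw":-1},{"slide":[0,-0.158,0.033],"angular":[0,0,0],"claw":-1},{"slide":[0,-0.203,0.064],"angular":[0,0,0],"claw":-1},{"slide":[0,-0.24,0.105],"angular":[0,0,0],"claw":-1},{"slide":[0,-0.267,0.152],"angular":[0,0,0],"claw":-1},{"slide":[0,-0.284,0.204],"angular":[0,0,0],"claw":-1},{"slide":[0,-0.29,0.259],"angular":[0,0,0],"claw":-1},{"slide":[0,-0.284,0.313],"angular":[0,0,0],"claw":-1},{"slide":[0,-0.267,0.365],"angular":[0,0,0],"claw":-1}]'
python3 crank.py meas auto
```

```text
time: 13.95
position: [0.4625, -0.0685, 0.1302]
tool_rot: [-0.277, -3.129, -0.002]
ft_force: [-5.7, 3.0, 1.5]
grip_width: 0.252
grip_force: 14.8
t 13.95 th 14.56 tcp y,z -0.0609 -0.0321 cmd [-0.0593 -0.0327] Frad -2.4 F [-5.7  3.   1.5] gw 0.252 14.8
beta -0.171 (n 368 e 0.0024)  model -0.076 v 0.067  w0 2.013 cost 10.4  hist [-0.187 -0.134 -0.07  -0.171] [-0.205 -0.142 -0.096 -0.076]
rec 2.19
rows [[0.029, 0.049], [0.068, 0.091], [0.115, 0.123], [0.167, 0.144], [0.223, 0.153], [0.28, 0.15], [0.335, 0.135], [0.385, 0.108], [0.428, 0.07], [0.462, 0.025]]
```

```bash
python3 - <<'E'
s=open("crank.py").read()
s=s.replace("C=np.array([0,-.006])","C=np.array([.001,-.009]);CT=np.array([0,-.007])")
a=s.index("    # fit w0");b=s.index("    bb=.6*b")
s=s[:a]+'''    tb=np.array(L["b"])[-6:];lg=np.array(L["log"]);lg[:,1]+=np.interp(lg[:,0],*np.array(L["err"]).T)
    f=lambda q:np.r_[(sim(q,lg,tb[:,0])[0]-tb[:,1])/.008,(q[0]-2.0)/.08,q[2]/.2]
    best=least_squares(f,[2.,tb[0,1],0],diff_step=1e-3,loss="soft_l1")
    w0=best.x[0];pb,pv=sim(best.x,lg,tb[:,0]);v=pv[-1]
    print("beta %.3f (n %d e %.4f) v %.3f w0 %.3f err %.3f hist"%(b,n,e,v,w0,err),np.round(tb[:,1],3),np.round(pb,3))
'''+s[b:]
s=s.replace('''    t=np.array([a for a,_ in log])+dly;th=np.array([b for _,b in log]);dt=.005
    T=np.arange(t[0],''','''    t=log[:,0]+dly;th=log[:,1];dt=.005
    T=np.arange(tq[0],''').replace("b,v=-.3,0;B=[]","w0,b,v=w0;B=[]")
s=s.replace("    im=ctrl.get_image",'''    err=float((np.arctan2(-(y-CT[0]),z-CT[1])-L["th"]+np.pi)%(2*np.pi)-np.pi);L["err"].append([t,err])
    im=ctrl.get_image''')
s=s.replace("w0*1.05-.8*(bb","w0*1.05-.03*0-.8*(bb")
open("crank.py","w").write(s)
import json
L=json.load(open("log.json"));L["err"]=[[8.7,.08],[9.75,.054],[10.8,-.025],[11.85,.051],[12.9,.049],[13.95,-.032]]
L["pend"]=None;json.dump(L,open("log.json","w"))
# offline fit
src=open("crank.py").read();pre=src[:src.index("def meas")].replace("from bench import ctrl","")
g={};import sys;exec(pre,g);np=g["np"];lg=np.array(L["log"]);lg[:,1]+=np.interp(lg[:,0],*np.array(L["err"]).T)
for k in(5,4):
    tb=np.array(L["b"])[-k:]
    f=lambda q:np.r_[(g["sim"](q,lg,tb[:,0])[0]-tb[:,1])/.008,(q[0]-2.0)/.08,q[2]/.2]
    r=g["least_squares"](f,[2.,tb[0,1],0],diff_step=1e-3);p=g["sim"](r.x,lg,tb[:,0]);print(r.x,np.round(p,3),tb[:,1])
E
```

```text
[ 2.01420318e+00 -3.04578468e-01 -8.94226605e-06] [[-0.3   -0.244 -0.172 -0.103 -0.123]
 [ 0.     0.091  0.158  0.114  0.002]] [-0.28502457 -0.18718998 -0.13352548 -0.06977304 -0.17113346]
[ 2.05976316 -0.18890047  0.14126088] [[-0.188 -0.121 -0.093 -0.16 ]
 [ 0.141  0.126  0.071 -0.043]] [-0.18718998 -0.13352548 -0.06977304 -0.17113346]
```

```bash
python3 crank.py 2.24
```

```text
rows [[0.034, 0.062], [0.074, 0.104], [0.122, 0.137], [0.176, 0.157], [0.234, 0.166], [0.292, 0.161], [0.347, 0.143], [0.397, 0.114], [0.44, 0.074], [0.472, 0.025]]
```

```bash
python3 -m inch '[{"slide":[0,0.034,0.062],"angular":[0,0,0],"claw":-1},{"slide":[0,0.074,0.104],"angular":[0,0,0],"claw":-1},{"slide":[0,0.122,0.137],"angular":[0,0,0],"claw":-1},{"slide":[0,0.176,0.157],"angular":[0,0,0],"claw":-1},{"slide":[0,0.234,0.166],"angular":[0,0,0],"claw":-1},{"slide":[0,0.292,0.161],"angular":[0,0,0],"claw":-1},{"slide":[0,0.347,0.143],"angular":[0,0,0],"claw":-1},{"slide":[0,0.397,0.114],"angular":[0,0,0],"claw":-1},{"slide":[0,0.44,0.074],"angular":[0,0,0],"claw":-1},{"slide":[0,0.472,0.025],"angular":[0,0,0],"claw":-1}]'
python3 crank.py meas auto
```

```text
time: 15.0
position: [0.484, 0.0489, 0.1246]
tool_rot: [0.276, 3.129, 0.001]
ft_force: [-3.6, -0.0, -0.7]
grip_width: 0.261
grip_force: 14.9
t 15.0 th 16.8 tcp y,z 0.0584 -0.0377 cmd [ 0.0587 -0.0389] Frad -0.2 F [-3.6 -0.  -0.7] gw 0.261 14.9
beta -0.138 (n 368 e 0.0023) v 0.167 w0 2.026 err -0.005 hist [-0.285 -0.187 -0.134 -0.07  -0.171 -0.138] [-0.3   -0.25  -0.19  -0.134 -0.166 -0.132]
rec 2.16
rows [[0.02, -0.052], [0.029, -0.107], [0.025, -0.163], [0.01, -0.217], [-0.016, -0.266], [-0.053, -0.309], [-0.098, -0.343], [-0.149, -0.366], [-0.203, -0.378], [-0.26, -0.378]]
```

```bash
python3 -m inch '[{"slide":[0,0.02,-0.052],"angular":[0,0,0],"claw":-1},{"slide":[0,0.029,-0.107],"angular":[0,0,0],"claw":-1},{"slide":[0,0.025,-0.163],"angular":[0,0,0],"claw":-1},{"slide":[0,0.01,-0.217],"angular":[0,0,0],"claw":-1},{"slide":[0,-0.016,-0.266],"angular":[0,0,0],"claw":-1},{"slide":[0,-0.053,-0.309],"angular":[0,0,0],"claw":-1},{"slide":[0,-0.098,-0.343],"angular":[0,0,0],"claw":-1},{"slide":[0,-0.149,-0.366],"angular":[0,0,0],"claw":-1},{"slide":[0,-0.203,-0.378],"angular":[0,0,0],"claw":-1},{"slide":[0,-0.26,-0.378],"angular":[0,0,0],"claw":-1}]'
python3 crank.py meas auto
```

```text
time: 16.05
position: [0.4717, -0.018, 0.2186]
tool_rot: [0.279, 3.129, 0.0]
ft_force: [-3.3, 2.5, -2.9]
grip_width: 0.257
grip_force: 15.1
t 16.05 th 18.96 tcp y,z -0.0095 0.0563 cmd [-0.0062  0.0556] Frad -3.1 F [-3.3  2.5 -2.9] gw 0.257 15.1
beta -0.082 (n 364 e 0.0022) v 0.117 w0 2.051 err 0.039 hist [-0.187 -0.134 -0.07  -0.171 -0.138 -0.082] [-0.187 -0.13  -0.095 -0.154 -0.146 -0.08 ]
rec 2.17
rows [[-0.055, 0.012], [-0.106, 0.036], [-0.15, 0.07], [-0.187, 0.113], [-0.213, 0.163], [-0.228, 0.218], [-0.23, 0.274], [-0.221, 0.329], [-0.2, 0.382], [-0.168, 0.428]]
```

```bash
python3 crank.py 2.2
```

```text
rows [[-0.055, 0.013], [-0.107, 0.037], [-0.152, 0.072], [-0.188, 0.116], [-0.214, 0.167], [-0.228, 0.222], [-0.23, 0.279], [-0.219, 0.335], [-0.197, 0.388], [-0.163, 0.434]]
```

```bash
python3 -m inch '[{"slide":[0,-0.055,0.013],"angular":[0,0,0],"claw":-1},{"slide":[0,-0.107,0.037],"angular":[0,0,0],"claw":-1},{"slide":[0,-0.152,0.072],"angular":[0,0,0],"claw":-1},{"slide":[0,-0.188,0.116],"angular":[0,0,0],"claw":-1},{"slide":[0,-0.214,0.167],"angular":[0,0,0],"claw":-1},{"slide":[0,-0.228,0.222],"angular":[0,0,0],"claw":-1},{"slide":[0,-0.23,0.279],"angular":[0,0,0],"claw":-1},{"slide":[0,-0.219,0.335],"angular":[0,0,0],"claw":-1},{"slide":[0,-0.197,0.388],"angular":[0,0,0],"claw":-1},{"slide":[0,-0.163,0.434],"angular":[0,0,0],"claw":-1}]'
python3 crank.py meas auto
```

```text
time: 17.1
position: [0.4651, -0.0562, 0.1092]
tool_rot: [0.278, 3.129, 0.002]
ft_force: [-4.7, 5.2, 4.6]
grip_width: 0.259
grip_force: 14.6
t 17.1 th 21.16 tcp y,z -0.0484 -0.0531 cmd [-0.047  -0.0528] Frad -6.2 F [-4.7  5.2  4.6] gw 0.259 14.6
beta -0.079 (n 365 e 0.0022) v 0.082 w0 2.066 err 0.021 hist [-0.134 -0.07  -0.171 -0.138 -0.082 -0.079] [-0.133 -0.072 -0.14  -0.145 -0.095 -0.069]
rec 2.19
rows [[0.043, 0.037], [0.093, 0.065], [0.147, 0.081], [0.204, 0.084], [0.26, 0.076], [0.313, 0.055], [0.36, 0.023], [0.399, -0.018], [0.428, -0.067], [0.446, -0.121]]
```

```bash
python3 -m inch '[{"slide":[0,0.043,0.037],"angular":[0,0,0],"claw":-1},{"slide":[0,0.093,0.065],"angular":[0,0,0],"claw":-1},{"slide":[0,0.147,0.081],"angular":[0,0,0],"claw":-1},{"slide":[0,0.204,0.084],"angular":[0,0,0],"claw":-1},{"slide":[0,0.26,0.076],"angular":[0,0,0],"claw":-1},{"slide":[0,0.313,0.055],"angular":[0,0,0],"claw":-1},{"slide":[0,0.36,0.023],"angular":[0,0,0],"claw":-1},{"slide":[0,0.399,-0.018],"angular":[0,0,0],"claw":-1},{"slide":[0,0.428,-0.067],"angular":[0,0,0],"claw":-1},{"slide":[0,0.446,-0.121],"angular":[0,0,0],"claw":-1}]'
python3 crank.py meas auto
```

```text
time: 18.15
position: [0.485, 0.0543, 0.1409]
tool_rot: [0.276, 3.129, 0.001]
ft_force: [-2.1, -0.1, -0.7]
grip_width: 0.252
grip_force: 14.9
t 18.15 th 23.35 tcp y,z 0.064 -0.0214 cmd [ 0.0645 -0.0227] Frad -0.3 F [-2.1 -0.1 -0.7] gw 0.252 14.9
beta -0.078 (n 368 e 0.0022) v 0.058 w0 2.069 err -0.009 hist [-0.07  -0.171 -0.138 -0.082 -0.079 -0.078] [-0.071 -0.137 -0.145 -0.097 -0.075 -0.076]
rec 2.21
rows [[0.006, -0.057], [-0.001, -0.114], [-0.02, -0.168], [-0.05, -0.216], [-0.091, -0.257], [-0.139, -0.288], [-0.193, -0.307], [-0.25, -0.314], [-0.307, -0.309], [-0.362, -0.291]]
```

```bash
python3 -m inch '[{"slide":[0,0.006,-0.057],"angular":[0,0,0],"claw":-1},{"slide":[0,-0.001,-0.114],"angular":[0,0,0],"claw":-1},{"slide":[0,-0.02,-0.168],"angular":[0,0,0],"claw":-1},{"slide":[0,-0.05,-0.216],"angular":[0,0,0],"claw":-1},{"slide":[0,-0.091,-0.257],"angular":[0,0,0],"claw":-1},{"slide":[0,-0.139,-0.288],"angular":[0,0,0],"claw":-1},{"slide":[0,-0.193,-0.307],"angular":[0,0,0],"claw":-1},{"slide":[0,-0.25,-0.314],"angular":[0,0,0],"claw":-1},{"slide":[0,-0.307,-0.309],"angular":[0,0,0],"claw":-1},{"slide":[0,-0.362,-0.291],"angular":[0,0,0],"claw":-1}]'
python3 crank.py meas auto
```

```text
time: 19.2
position: [0.4681, -0.0377, 0.2121]
tool_rot: [-0.279, -3.129, -0.0]
ft_force: [-2.5, 1.8, -2.8]
grip_width: 0.258
grip_force: 15.0
t 19.2 th 25.56 tcp y,z -0.0295 0.0498 cmd [-0.0259  0.0502] Frad -3.1 F [-2.5  1.8 -2.8] gw 0.258 15.0
beta -0.033 (n 371 e 0.0021) v 0.139 w0 2.075 err 0.053 hist [-0.171 -0.138 -0.082 -0.079 -0.078 -0.033] [-0.171 -0.137 -0.088 -0.071 -0.077 -0.035]
rec 2.14
rows [[-0.047, 0.028], [-0.088, 0.066], [-0.12, 0.112], [-0.141, 0.163], [-0.151, 0.218], [-0.149, 0.273], [-0.136, 0.327], [-0.111, 0.377], [-0.076, 0.42], [-0.033, 0.455]]
```

```bash
python3 - <<'E'
s=open("crank.py").read()
s=s.replace('    th=L["th"]+np.cumsum(w)*.1\n','''    th=u=L["th"]+.035*np.cos(L["th"]-.8)+np.cumsum(w)*.1
    for _ in range(6):th=u-.035*np.cos(th-.8)
''')
open("crank.py","w").write(s)
E
python3 crank.py 2.14
```

```text
rows [[-0.047, 0.028], [-0.088, 0.066], [-0.12, 0.111], [-0.141, 0.163], [-0.151, 0.219], [-0.149, 0.276], [-0.134, 0.331], [-0.107, 0.382], [-0.07, 0.426], [-0.024, 0.46]]
```

```bash
python3 -m inch '[{"slide":[0,-0.047,0.028],"angular":[0,0,0],"claw":-1},{"slide":[0,-0.088,0.066],"angular":[0,0,0],"claw":-1},{"slide":[0,-0.12,0.111],"angular":[0,0,0],"claw":-1},{"slide":[0,-0.141,0.163],"angular":[0,0,0],"claw":-1},{"slide":[0,-0.151,0.219],"angular":[0,0,0],"claw":-1},{"slide":[0,-0.149,0.276],"angular":[0,0,0],"claw":-1},{"slide":[0,-0.134,0.331],"angular":[0,0,0],"claw":-1},{"slide":[0,-0.107,0.382],"angular":[0,0,0],"claw":-1},{"slide":[0,-0.07,0.426],"angular":[0,0,0],"claw":-1},{"slide":[0,-0.024,0.46],"angular":[0,0,0],"claw":-1}]'
python3 crank.py meas auto
```

```text
time: 20.25
position: [0.4679, -0.0411, 0.0967]
tool_rot: [0.277, 3.129, 0.001]
ft_force: [-3.2, 3.4, 5.9]
grip_width: 0.257
grip_force: 14.5
t 20.25 th 27.741 tcp y,z -0.0329 -0.0656 cmd [-0.0321 -0.065 ] Frad -6.5 F [-3.2  3.4  5.9] gw 0.257 14.5
beta -0.037 (n 373 e 0.0022) v 0.062 w0 2.078 err 0.022 hist [-0.138 -0.082 -0.079 -0.078 -0.033 -0.037] [-0.137 -0.085 -0.071 -0.08  -0.042 -0.031]
rec 2.18
rows [[0.053, 0.024], [0.11, 0.036], [0.168, 0.034], [0.224, 0.02], [0.275, -0.006], [0.319, -0.042], [0.353, -0.087], [0.378, -0.137], [0.39, -0.192], [0.391, -0.247]]
```

```bash
python3 -m inch '[{"slide":[0,0.053,0.024],"angular":[0,0,0],"claw":-1},{"slide":[0,0.11,0.036],"angular":[0,0,0],"claw":-1},{"slide":[0,0.168,0.034],"angular":[0,0,0],"claw":-1},{"slide":[0,0.224,0.02],"angular":[0,0,0],"claw":-1},{"slide":[0,0.275,-0.006],"angular":[0,0,0],"claw":-1},{"slide":[0,0.319,-0.042],"angular":[0,0,0],"claw":-1},{"slide":[0,0.353,-0.087],"angular":[0,0,0],"claw":-1},{"slide":[0,0.378,-0.137],"angular":[0,0,0],"claw":-1},{"slide":[0,0.39,-0.192],"angular":[0,0,0],"claw":-1},{"slide":[0,0.391,-0.247],"angular":[0,0,0],"claw":-1}]'
python3 crank.py meas auto
```

```text
time: 21.3
position: [0.4851, 0.0552, 0.1606]
tool_rot: [0.276, 3.129, 0.002]
ft_force: [-1.4, 0.8, -0.2]
grip_width: 0.254
grip_force: 14.9
t 21.3 th 29.935 tcp y,z 0.0649 -0.0017 cmd [ 0.0657 -0.0031] Frad 0.5 F [-1.4  0.8 -0.2] gw 0.254 14.9
beta -0.031 (n 372 e 0.0022) v 0.038 w0 2.077 err -0.009 hist [-0.082 -0.079 -0.078 -0.033 -0.037 -0.031] [-0.083 -0.073 -0.082 -0.043 -0.031 -0.03 ]
rec 2.19
rows [[-0.011, -0.054], [-0.033, -0.105], [-0.065, -0.149], [-0.105, -0.186], [-0.153, -0.214], [-0.205, -0.231], [-0.26, -0.236], [-0.315, -0.23], [-0.368, -0.212], [-0.417, -0.183]]
```

```bash
python3 -m inch '[{"slide":[0,-0.011,-0.054],"angular":[0,0,0],"claw":-1},{"slide":[0,-0.033,-0.105],"angular":[0,0,0],"claw":-1},{"slide":[0,-0.065,-0.149],"angular":[0,0,0],"claw":-1},{"slide":[0,-0.105,-0.186],"angular":[0,0,0],"claw":-1},{"slide":[0,-0.153,-0.214],"angular":[0,0,0],"claw":-1},{"slide":[0,-0.205,-0.231],"angular":[0,0,0],"claw":-1},{"slide":[0,-0.26,-0.236],"angular":[0,0,0],"claw":-1},{"slide":[0,-0.315,-0.23],"angular":[0,0,0],"claw":-1},{"slide":[0,-0.368,-0.212],"angular":[0,0,0],"claw":-1},{"slide":[0,-0.417,-0.183],"angular":[0,0,0],"claw":-1}]'
python3 crank.py meas auto
```

```text
time: 22.35
position: [0.4659, -0.0497, 0.204]
tool_rot: [-0.278, -3.129, 0.0]
ft_force: [-2.4, 1.9, -2.6]
grip_width: 0.256
grip_force: 15.0
t 22.35 th 32.068 tcp y,z -0.0418 0.0417 cmd [-0.0384  0.0427] Frad -2.9 F [-2.4  1.9 -2.6] gw 0.256 15.0
beta -0.041 (n 374 e 0.0023) v 0.076 w0 2.079 err 0.058 hist [-0.079 -0.078 -0.033 -0.037 -0.031 -0.041] [-0.078 -0.078 -0.039 -0.029 -0.031 -0.042]
rec 2.18
rows [[-0.041, 0.039], [-0.072, 0.086], [-0.093, 0.14], [-0.102, 0.197], [-0.097, 0.255], [-0.08, 0.31], [-0.051, 0.361], [-0.011, 0.404], [0.037, 0.437], [0.092, 0.458]]
```

Steady. I'll continue with 2.18.

```bash
python3 -m inch '[{"slide":[0,-0.041,0.039],"angular":[0,0,0],"claw":-1},{"slide":[0,-0.072,0.086],"angular":[0,0,0],"claw":-1},{"slide":[0,-0.093,0.14],"angular":[0,0,0],"claw":-1},{"slide":[0,-0.102,0.197],"angular":[0,0,0],"claw":-1},{"slide":[0,-0.097,0.255],"angular":[0,0,0],"claw":-1},{"slide":[0,-0.08,0.31],"angular":[0,0,0],"claw":-1},{"slide":[0,-0.051,0.361],"angular":[0,0,0],"claw":-1},{"slide":[0,-0.011,0.404],"angular":[0,0,0],"claw":-1},{"slide":[0,0.037,0.437],"angular":[0,0,0],"claw":-1},{"slide":[0,0.092,0.458],"angular":[0,0,0],"claw":-1}]'
python3 crank.py meas auto
```

```text
time: 23.4
position: [0.4709, -0.025, 0.0898]
tool_rot: [0.277, 3.129, -0.0]
ft_force: [-4.5, 1.8, 7.0]
grip_width: 0.259
grip_force: 14.4
t 23.4 th 34.3 tcp y,z -0.0166 -0.0725 cmd [-0.0156 -0.0719] Frad -7.1 F [-4.5  1.8  7. ] gw 0.259 14.4
beta -0.046 (n 372 e 0.0023) v 0.077 w0 2.080 err 0.010 hist [-0.078 -0.033 -0.037 -0.031 -0.041 -0.046] [-0.078 -0.038 -0.029 -0.032 -0.044 -0.045]
rec 2.19
rows [[0.058, 0.008], [0.116, 0.004], [0.171, -0.013], [0.22, -0.042], [0.262, -0.081], [0.295, -0.127], [0.316, -0.179], [0.326, -0.234], [0.323, -0.289], [0.31, -0.343]]
```

```bash
python3 - <<'E'
import json;L=json.load(open("log.json"));L["tgt"]=.035;json.dump(L,open("log.json","w"))
E
python3 crank.py 2.22
```

```text
rows [[0.059, 0.009], [0.117, 0.004], [0.173, -0.014], [0.223, -0.044], [0.265, -0.084], [0.297, -0.131], [0.317, -0.184], [0.326, -0.24], [0.322, -0.296], [0.307, -0.35]]
```

```bash
python3 -m inch '[{"slide":[0,0.059,0.009],"angular":[0,0,0],"claw":-1},{"slide":[0,0.117,0.004],"angular":[0,0,0],"claw":-1},{"slide":[0,0.173,-0.014],"angular":[0,0,0],"claw":-1},{"slide":[0,0.223,-0.044],"angular":[0,0,0],"claw":-1},{"slide":[0,0.265,-0.084],"angular":[0,0,0],"claw":-1},{"slide":[0,0.297,-0.131],"angular":[0,0,0],"claw":-1},{"slide":[0,0.317,-0.184],"angular":[0,0,0],"claw":-1},{"slide":[0,0.326,-0.24],"angular":[0,0,0],"claw":-1},{"slide":[0,0.322,-0.296],"angular":[0,0,0],"claw":-1},{"slide":[0,0.307,-0.35],"angular":[0,0,0],"claw":-1}]'
python3 crank.py meas auto
```

```text
time: 24.45
position: [0.4841, 0.0504, 0.1794]
tool_rot: [0.276, 3.129, 0.002]
ft_force: [-2.0, 1.8, -0.2]
grip_width: 0.254
grip_force: 14.9
t 24.45 th 36.517 tcp y,z 0.0599 0.0171 cmd [0.0612 0.0156] Frad 1.2 F [-2.   1.8 -0.2] gw 0.254 14.9
beta -0.021 (n 371 e 0.0023) v 0.067 w0 2.079 err -0.007 hist [-0.033 -0.037 -0.031 -0.041 -0.046 -0.021] [-0.034 -0.031 -0.034 -0.046 -0.045 -0.019]
rec 2.2
rows [[-0.026, -0.048], [-0.062, -0.09], [-0.106, -0.124], [-0.156, -0.147], [-0.21, -0.16], [-0.266, -0.16], [-0.321, -0.149], [-0.372, -0.126], [-0.418, -0.092], [-0.455, -0.049]]
```

```bash
python3 -m inch '[{"slide":[0,-0.026,-0.048],"angular":[0,0,0],"claw":-1},{"slide":[0,-0.062,-0.09],"angular":[0,0,0],"claw":-1},{"slide":[0,-0.106,-0.124],"angular":[0,0,0],"claw":-1},{"slide":[0,-0.156,-0.147],"angular":[0,0,0],"claw":-1},{"slide":[0,-0.21,-0.16],"angular":[0,0,0],"claw":-1},{"slide":[0,-0.266,-0.16],"angular":[0,0,0],"claw":-1},{"slide":[0,-0.321,-0.149],"angular":[0,0,0],"claw":-1},{"slide":[0,-0.372,-0.126],"angular":[0,0,0],"claw":-1},{"slide":[0,-0.418,-0.092],"angular":[0,0,0],"claw":-1},{"slide":[0,-0.455,-0.049],"angular":[0,0,0],"claw":-1}]'
python3 crank.py meas auto
```

```text
time: 25.5
position: [0.4635, -0.0628, 0.1889]
tool_rot: [-0.278, -3.129, -0.0]
ft_force: [-2.7, 4.0, -1.3]
grip_width: 0.262
grip_force: 15.0
t 25.5 th 38.668 tcp y,z -0.0551 0.0266 cmd [-0.0526  0.0278] Frad -3.6 F [-2.7  4.  -1.3] gw 0.262 15.0
beta -0.004 (n 376 e 0.0024) v 0.096 w0 2.079 err 0.055 hist [-0.037 -0.031 -0.041 -0.046 -0.021 -0.004] [-0.036 -0.033 -0.043 -0.043 -0.017 -0.008]
rec 2.17
rows [[-0.027, 0.051], [-0.042, 0.106], [-0.045, 0.163], [-0.036, 0.22], [-0.013, 0.274], [0.021, 0.321], [0.064, 0.36], [0.115, 0.388], [0.171, 0.404], [0.229, 0.407]]
```

```bash
python3 -m inch '[{"slide":[0,-0.027,0.051],"angular":[0,0,0],"claw":-1},{"slide":[0,-0.042,0.106],"angular":[0,0,0],"claw":-1},{"slide":[0,-0.045,0.163],"angular":[0,0,0],"claw":-1},{"slide":[0,-0.036,0.22],"angular":[0,0,0],"claw":-1},{"slide":[0,-0.013,0.274],"angular":[0,0,0],"claw":-1},{"slide":[0,0.021,0.321],"angular":[0,0,0],"claw":-1},{"slide":[0,0.064,0.36],"angular":[0,0,0],"claw":-1},{"slide":[0,0.115,0.388],"angular":[0,0,0],"claw":-1},{"slide":[0,0.171,0.404],"angular":[0,0,0],"claw":-1},{"slide":[0,0.229,0.407],"angular":[0,0,0],"claw":-1}]'
python3 crank.py meas auto
```

```text
time: 26.55
position: [0.4743, -0.0052, 0.0881]
tool_rot: [0.277, 3.129, -0.002]
ft_force: [-2.6, 0.2, 4.4]
grip_width: 0.255
grip_force: 14.6
t 26.55 th 40.898 tcp y,z 0.0035 -0.0742 cmd [ 0.0047 -0.0739] Frad -4.4 F [-2.6  0.2  4.4] gw 0.255 14.6
beta -0.014 (n 369 e 0.0024) v 0.064 w0 2.082 err -0.006 hist [-0.031 -0.041 -0.046 -0.021 -0.004 -0.014] [-0.031 -0.042 -0.044 -0.02  -0.014 -0.009]
rec 2.2
rows [[0.058, -0.01], [0.111, -0.032], [0.158, -0.065], [0.196, -0.107], [0.224, -0.157], [0.24, -0.21], [0.245, -0.266], [0.238, -0.321], [0.219, -0.373], [0.19, -0.42]]
```

```bash
python3 -m inch '[{"slide":[0,0.058,-0.01],"angular":[0,0,0],"claw":-1},{"slide":[0,0.111,-0.032],"angular":[0,0,0],"claw":-1},{"slide":[0,0.158,-0.065],"angular":[0,0,0],"claw":-1},{"slide":[0,0.196,-0.107],"angular":[0,0,0],"claw":-1},{"slide":[0,0.224,-0.157],"angular":[0,0,0],"claw":-1},{"slide":[0,0.24,-0.21],"angular":[0,0,0],"claw":-1},{"slide":[0,0.245,-0.266],"angular":[0,0,0],"claw":-1},{"slide":[0,0.238,-0.321],"angular":[0,0,0],"claw":-1},{"slide":[0,0.219,-0.373],"angular":[0,0,0],"claw":-1},{"slide":[0,0.19,-0.42],"angular":[0,0,0],"claw":-1}]'
python3 crank.py meas auto
```

```text
time: 27.6
position: [0.4824, 0.0412, 0.1948]
tool_rot: [0.276, 3.129, 0.002]
ft_force: [-1.3, 2.2, 0.5]
grip_width: 0.258
grip_force: 14.9
t 27.6 th 43.077 tcp y,z 0.0506 0.0325 cmd [0.0521 0.0311] Frad 1.8 F [-1.3  2.2  0.5] gw 0.258 14.9
beta 0.000 (n 370 e 0.0022) v 0.049 w0 2.080 err -0.004 hist [-0.041 -0.046 -0.021 -0.004 -0.014  0.   ] [-0.041 -0.045 -0.021 -0.013 -0.007 -0.001]
rec 2.19
rows [[-0.039, -0.039], [-0.084, -0.07], [-0.136, -0.09], [-0.19, -0.099], [-0.246, -0.096], [-0.299, -0.082], [-0.349, -0.056], [-0.393, -0.019], [-0.427, 0.026], [-0.452, 0.078]]
```

```bash
python3 -m inch '[{"slide":[0,-0.039,-0.039],"angular":[0,0,0],"claw":-1},{"slide":[0,-0.084,-0.07],"angular":[0,0,0],"claw":-1},{"slide":[0,-0.136,-0.09],"angular":[0,0,0],"claw":-1},{"slide":[0,-0.19,-0.099],"angular":[0,0,0],"claw":-1},{"slide":[0,-0.246,-0.096],"angular":[0,0,0],"claw":-1},{"slide":[0,-0.299,-0.082],"angular":[0,0,0],"claw":-1},{"slide":[0,-0.349,-0.056],"angular":[0,0,0],"claw":-1},{"slide":[0,-0.393,-0.019],"angular":[0,0,0],"claw":-1},{"slide":[0,-0.427,0.026],"angular":[0,0,0],"claw":-1},{"slide":[0,-0.452,0.078],"angular":[0,0,0],"claw":-1}]'
python3 crank.py meas auto
```

```text
time: 28.65
position: [0.4622, -0.0703, 0.1725]
tool_rot: [-0.277, -3.129, -0.001]
ft_force: [-2.4, 5.0, -2.2]
grip_width: 0.254
grip_force: 14.9
t 28.65 th 45.231 tcp y,z -0.0627 0.0102 cmd [-0.0607  0.0116] Frad -5.0 F [-2.4  5.  -2.2] gw 0.254 14.9
beta -0.006 (n 371 e 0.0024) v 0.094 w0 2.082 err 0.055 hist [-0.046 -0.021 -0.004 -0.014  0.    -0.006] [-0.046 -0.019 -0.012 -0.007 -0.002 -0.006]
rec 2.18
rows [[-0.012, 0.057], [-0.011, 0.115], [0.003, 0.171], [0.029, 0.224], [0.066, 0.269], [0.112, 0.305], [0.165, 0.329], [0.222, 0.341], [0.28, 0.34], [0.336, 0.327]]
```

One more hold second for margin.

```bash
python3 -m inch '[{"slide":[0,-0.012,0.057],"angular":[0,0,0],"claw":-1},{"slide":[0,-0.011,0.115],"angular":[0,0,0],"claw":-1},{"slide":[0,0.003,0.171],"angular":[0,0,0],"claw":-1},{"slide":[0,0.029,0.224],"angular":[0,0,0],"claw":-1},{"slide":[0,0.066,0.269],"angular":[0,0,0],"claw":-1},{"slide":[0,0.112,0.305],"angular":[0,0,0],"claw":-1},{"slide":[0,0.165,0.329],"angular":[0,0,0],"claw":-1},{"slide":[0,0.222,0.341],"angular":[0,0,0],"claw":-1},{"slide":[0,0.28,0.34],"angular":[0,0,0],"claw":-1},{"slide":[0,0.336,0.327],"angular":[0,0,0],"claw":-1}]'
python3 crank.py meas 2.09
```

```text
time: 29.7
position: [0.4775, 0.0129, 0.092]
tool_rot: [0.277, 3.129, -0.002]
ft_force: [-2.9, -1.5, 2.2]
grip_width: 0.259
grip_force: 14.7
t 29.7 th 47.474 tcp y,z 0.0219 -0.0703 cmd [ 0.0233 -0.0701] Frad -2.7 F [-2.9 -1.5  2.2] gw 0.259 14.7
beta -0.011 (n 375 e 0.0021) v 0.057 w0 2.086 err -0.017 hist [-0.021 -0.004 -0.014  0.    -0.006 -0.011] [-0.02  -0.007 -0.005 -0.003 -0.011 -0.007]
rec 2.2
rows [[0.05, -0.024], [0.092, -0.058], [0.127, -0.1], [0.152, -0.147], [0.167, -0.198], [0.171, -0.251], [0.164, -0.304], [0.147, -0.353], [0.12, -0.399], [0.085, -0.437]]
```

```bash
python3 -m inch '[{"slide":[0,0.05,-0.024],"angular":[0,0,0],"claw":-1},{"slide":[0,0.092,-0.058],"angular":[0,0,0],"claw":-1},{"slide":[0,0.127,-0.1],"angular":[0,0,0],"claw":-1},{"slide":[0,0.152,-0.147],"angular":[0,0,0],"claw":-1},{"slide":[0,0.167,-0.198],"angular":[0,0,0],"claw":-1},{"slide":[0,0.171,-0.251],"angular":[0,0,0],"claw":-1},{"slide":[0,0.164,-0.304],"angular":[0,0,0],"claw":-1},{"slide":[0,0.147,-0.353],"angular":[0,0,0],"claw":-1},{"slide":[0,0.12,-0.399],"angular":[0,0,0],"claw":-1},{"slide":[0,0.085,-0.437],"angular":[0,0,0],"claw":-1}]'
python3 crank.py meas 2.06
```

```text
time: 30.75
position: [0.4809, 0.0334, 0.2026]
tool_rot: [0.277, 3.129, 0.002]
ft_force: [-2.3, 3.1, 1.9]
grip_width: 0.26
grip_force: 14.8
t 30.75 th 49.531 tcp y,z 0.0426 0.0403 cmd [0.0445 0.0393] Frad 3.2 F [-2.3  3.1  1.9] gw 0.26 14.8
beta -0.044 (n 369 e 0.0021) v -0.036 w0 2.080 err 0.001 hist [-0.004 -0.014  0.    -0.006 -0.011 -0.044] [-0.004 -0.011 -0.006 -0.008  0.003 -0.048]
rec 2.26
rows [[-0.041, -0.031], [-0.088, -0.053], [-0.139, -0.065], [-0.191, -0.067], [-0.242, -0.058], [-0.292, -0.039], [-0.336, -0.01], [-0.374, 0.027], [-0.404, 0.072], [-0.424, 0.122]]
```

```bash
python3 -m inch '[{"slide":[0,-0.041,-0.031],"angular":[0,0,0],"claw":-1},{"slide":[0,-0.088,-0.053],"angular":[0,0,0],"claw":-1},{"slide":[0,-0.139,-0.065],"angular":[0,0,0],"claw":-1},{"slide":[0,-0.191,-0.067],"angular":[0,0,0],"claw":-1},{"slide":[0,-0.242,-0.058],"angular":[0,0,0],"claw":-1},{"slide":[0,-0.292,-0.039],"angular":[0,0,0],"claw":-1},{"slide":[0,-0.336,-0.01],"angular":[0,0,0],"claw":-1},{"slide":[0,-0.374,0.027],"angular":[0,0,0],"claw":-1},{"slide":[0,-0.404,0.072],"angular":[0,0,0],"claw":-1},{"slide":[0,-0.424,0.122],"angular":[0,0,0],"claw":-1}]'
python3 crank.py meas 2.05
```

```text
time: 31.8
position: [0.4621, -0.071, 0.1695]
tool_rot: [-0.277, -3.129, -0.001]
ft_force: [-2.5, 4.4, -0.6]
grip_width: 0.252
grip_force: 14.9
t 31.8 th 51.562 tcp y,z -0.0634 0.0072 cmd [-0.0616  0.0086] Frad -3.9 F [-2.5  4.4 -0.6] gw 0.252 14.9
beta -0.162 (n 362 e 0.0024) v -0.026 w0 2.081 err 0.054 hist [-0.014  0.    -0.006 -0.011 -0.044 -0.162] [-0.013 -0.003 -0.006  0.003 -0.049 -0.162]
rec 2.35
rows [[-0.009, 0.054], [-0.007, 0.108], [0.006, 0.161], [0.031, 0.211], [0.065, 0.254], [0.108, 0.288], [0.157, 0.313], [0.21, 0.328], [0.265, 0.33], [0.318, 0.321]]
```

```bash
python3 crank.py 2.09
```

```text
rows [[-0.009, 0.055], [-0.007, 0.11], [0.008, 0.164], [0.033, 0.214], [0.069, 0.257], [0.114, 0.292], [0.164, 0.316], [0.219, 0.329], [0.274, 0.329], [0.329, 0.319]]
```

```bash
python3 -m inch '[{"slide":[0,-0.009,0.055],"angular":[0,0,0],"claw":-1},{"slide":[0,-0.007,0.11],"angular":[0,0,0],"claw":-1},{"slide":[0,0.008,0.164],"angular":[0,0,0],"claw":-1},{"slide":[0,0.033,0.214],"angular":[0,0,0],"claw":-1},{"slide":[0,0.069,0.257],"angular":[0,0,0],"claw":-1},{"slide":[0,0.114,0.292],"angular":[0,0,0],"claw":-1},{"slide":[0,0.164,0.316],"angular":[0,0,0],"claw":-1},{"slide":[0,0.219,0.329],"angular":[0,0,0],"claw":-1},{"slide":[0,0.274,0.329],"angular":[0,0,0],"claw":-1},{"slide":[0,0.329,0.319],"angular":[0,0,0],"claw":-1}]'
python3 crank.py meas 2.06
```

```text
time: 32.85
position: [0.4771, 0.0104, 0.091]
tool_rot: [0.277, 3.129, -0.002]
ft_force: [-2.4, -0.1, 3.0]
grip_width: 0.256
grip_force: 14.7
t 32.85 th 53.713 tcp y,z 0.0193 -0.0713 cmd [ 0.0206 -0.071 ] Frad -3.0 F [-2.4 -0.1  3. ] gw 0.256 14.7
beta -0.233 (n 364 e 0.0021) v -0.023 w0 2.073 err -0.014 hist [ 0.    -0.006 -0.011 -0.044 -0.162 -0.233] [ 0.001 -0.016 -0.002 -0.047 -0.151 -0.239]
rec 2.4
rows [[0.049, -0.022], [0.093, -0.053], [0.129, -0.093], [0.157, -0.138], [0.174, -0.188], [0.181, -0.24], [0.177, -0.292], [0.164, -0.342], [0.14, -0.388], [0.109, -0.429]]
```

```bash
python3 -m inch '[{"slide":[0,0.049,-0.022],"angular":[0,0,0],"claw":-1},{"slide":[0,0.093,-0.053],"angular":[0,0,0],"claw":-1},{"slide":[0,0.129,-0.093],"angular":[0,0,0],"claw":-1},{"slide":[0,0.157,-0.138],"angular":[0,0,0],"claw":-1},{"slide":[0,0.174,-0.188],"angular":[0,0,0],"claw":-1},{"slide":[0,0.181,-0.24],"angular":[0,0,0],"claw":-1},{"slide":[0,0.177,-0.292],"angular":[0,0,0],"claw":-1},{"slide":[0,0.164,-0.342],"angular":[0,0,0],"claw":-1},{"slide":[0,0.14,-0.388],"angular":[0,0,0],"claw":-1},{"slide":[0,0.109,-0.429],"angular":[0,0,0],"claw":-1}]'
python3 crank.py meas 1.9 2.04
```

```text
time: 33.9
position: [0.4816, 0.0368, 0.1996]
tool_rot: [0.277, 3.129, 0.002]
ft_force: [-2.2, 2.7, 0.5]
grip_width: 0.262
grip_force: 14.8
t 33.9 th 55.744 tcp y,z 0.0461 0.0373 cmd [0.0478 0.0361] Frad 1.9 F [-2.2  2.7  0.5] gw 0.262 14.8
beta -0.264 (n 361 e 0.0021) v 0.000 w0 2.068 err -0.001 hist [-0.006 -0.011 -0.044 -0.162 -0.233 -0.264] [-0.006 -0.01  -0.052 -0.152 -0.235 -0.3  ]
rec 2.42
rows [[-0.039, -0.033], [-0.084, -0.058], [-0.132, -0.073], [-0.182, -0.079], [-0.232, -0.076], [-0.28, -0.062], [-0.325, -0.04], [-0.365, -0.01], [-0.398, 0.027], [-0.423, 0.07]]
```

```bash
python3 -m inch '[{"slide":[0,-0.039,-0.033],"angular":[0,0,0],"claw":-1},{"slide":[0,-0.084,-0.058],"angular":[0,0,0],"claw":-1},{"slide":[0,-0.132,-0.073],"angular":[0,0,0],"claw":-1},{"slide":[0,-0.182,-0.079],"angular":[0,0,0],"claw":-1},{"slide":[0,-0.232,-0.076],"angular":[0,0,0],"claw":-1},{"slide":[0,-0.28,-0.062],"angular":[0,0,0],"claw":-1},{"slide":[0,-0.325,-0.04],"angular":[0,0,0],"claw":-1},{"slide":[0,-0.365,-0.01],"angular":[0,0,0],"claw":-1},{"slide":[0,-0.398,0.027],"angular":[0,0,0],"claw":-1},{"slide":[0,-0.423,0.07],"angular":[0,0,0],"claw":-1}]'
python3 crank.py meas 1.3 1.85
```

```text
time: 34.95
position: [0.4626, -0.0676, 0.1796]
tool_rot: [-0.277, -3.129, -0.0]
ft_force: [-2.2, 2.5, -1.7]
grip_width: 0.254
grip_force: 14.9
t 34.95 th 57.679 tcp y,z -0.0599 0.0173 cmd [-0.0578  0.0187] Frad -2.6 F [-2.2  2.5 -1.7] gw 0.254 14.9
beta -0.263 (n 364 e 0.0021) v 0.000 w0 2.070 err 0.054 hist [-0.011 -0.044 -0.162 -0.233 -0.264 -0.263] [-0.011 -0.05  -0.15  -0.235 -0.3   -0.3  ]
rec 2.42
rows [[-0.017, 0.046], [-0.024, 0.092], [-0.023, 0.138], [-0.015, 0.182], [0.0, 0.222], [0.021, 0.258], [0.046, 0.289], [0.075, 0.315], [0.105, 0.336], [0.136, 0.351]]
```

```bash
python3 crank.py 1.75 1.85
```

```text
rows [[-0.017, 0.046], [-0.024, 0.094], [-0.023, 0.142], [-0.012, 0.19], [0.007, 0.234], [0.033, 0.275], [0.067, 0.309], [0.106, 0.336], [0.149, 0.356], [0.194, 0.367]]
```

```bash
python3 -m inch '[{"slide":[0,-0.017,0.046],"angular":[0,0,0],"claw":-1},{"slide":[0,-0.024,0.094],"angular":[0,0,0],"claw":-1},{"slide":[0,-0.023,0.142],"angular":[0,0,0],"claw":-1},{"slide":[0,-0.012,0.19],"angular":[0,0,0],"claw":-1},{"slide":[0,0.007,0.234],"angular":[0,0,0],"claw":-1},{"slide":[0,0.033,0.275],"angular":[0,0,0],"claw":-1},{"slide":[0,0.067,0.309],"angular":[0,0,0],"claw":-1},{"slide":[0,0.106,0.336],"angular":[0,0,0],"claw":-1},{"slide":[0,0.149,0.356],"angular":[0,0,0],"claw":-1},{"slide":[0,0.194,0.367],"angular":[0,0,0],"claw":-1}]'
python3 crank.py meas 1.3 1.7
python3 - <<'E'
from beam import *
from bench import ctrl
im=ctrl.get_image("side");print(beta(im))
cv2.imwrite("pics/c4.png",cv2.resize(cv2.cvtColor(im["color"],cv2.COLOR_RGB2BGR)[130:250,200:340],None,fx=4,fy=4))
t=np.load("side2.npz");print(beta(t))
for m in(t,im):
    x,y,z=loc(cloud(m));k=(abs(x-.101)<.02)&(abs(y+.08)<.025)&(abs(z)<.06);print("nut",np.median(z[k]),np.percentile(z[k],95))
E
```

```text
time: 36.0
position: [0.4719, -0.0189, 0.0888]
tool_rot: [-0.277, -3.129, 0.001]
ft_force: [-3.0, 1.2, 5.2]
grip_width: 0.257
grip_force: 14.6
t 36.0 th 59.533 tcp y,z -0.0104 -0.0735 cmd [-0.0092 -0.0732] Frad -5.2 F [-3.   1.2  5.2] gw 0.257 14.6
beta -0.280 (n 360 e 0.0022) v 0.000 w0 2.024 err 0.002 hist [-0.044 -0.162 -0.233 -0.264 -0.263 -0.28 ] [-0.044 -0.166 -0.213 -0.268 -0.3   -0.3  ]
rec 2.38
rows [[0.046, 0.004], [0.089, -0.001], [0.13, -0.012], [0.168, -0.029], [0.201, -0.051], [0.23, -0.077], [0.253, -0.106], [0.272, -0.136], [0.286, -0.168], [0.295, -0.2]]
(np.float64(-0.28779472801300243), np.int64(362), np.float64(0.0022293946359361275))
(np.float64(-0.29407231469154327), np.int64(352), np.float64(0.002282866397670985))
nut 0.03280118302442697 0.043742603645938544
nut 0.03257034928767305 0.04308872603956651
```

View pics/c4.png

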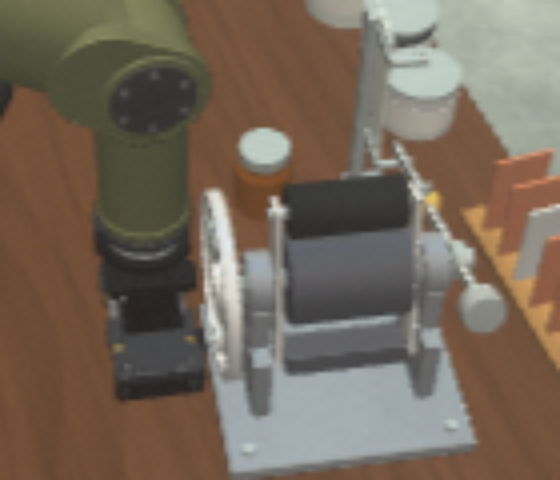

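The crop matches the start: nut, roller and beam are back in their starting places, so the beam has landed softly. Now I'll ramp the crank down.

```bash
python3 -m inch '[{"slide":[0,0.046,0.004],"angular":[0,0,0],"claw":-1},{"slide":[0,0.089,-0.001],"angular":[0,0,0],"claw":-1},{"slide":[0,0.13,-0.012],"angular":[0,0,0],"claw":-1},{"slide":[0,0.168,-0.029],"angular":[0,0,0],"claw":-1},{"slide":[0,0.201,-0.051],"angular":[0,0,0],"claw":-1},{"slide":[0,0.23,-0.077],"angular":[0,0,0],"claw":-1},{"slide":[0,0.253,-0.106],"angular":[0,0,0],"claw":-1},{"slide":[0,0.272,-0.136],"angular":[0,0,0],"claw":-1},{"slide":[0,0.286,-0.168],"angular":[0,0,0],"claw":-1},{"slide":[0,0.295,-0.2],"angular":[0,0,0],"claw":-1}]'
python3 crank.py meas 0.55 1.2
```

```text
time: 37.1
position: [0.4848, 0.054, 0.1399]
tool_rot: [0.277, 3.129, 0.001]
ft_force: [-1.0, 2.2, -0.9]
grip_width: 0.259
grip_force: 14.9
t 37.1 th 61.042 tcp y,z 0.0636 -0.0224 cmd [ 0.0645 -0.0231] Frad 2.2 F [-1.   2.2 -0.9] gw 0.259 14.9
beta -0.295 (n 358 e 0.0023) v 0.000 w0 1.995 err -0.019 hist [-0.162 -0.233 -0.264 -0.263 -0.28  -0.295] [-0.162 -0.232 -0.264 -0.3   -0.3   -0.3  ]
rec 2.36
rows [[0.005, -0.03], [0.006, -0.059], [0.004, -0.085], [0.001, -0.11], [-0.005, -0.132], [-0.012, -0.152], [-0.02, -0.17], [-0.028, -0.185], [-0.036, -0.199], [-0.044, -0.21]]
```

```bash
python3 -m inch '[{"slide":[0,0.005,-0.03],"angular":[0,0,0],"claw":-1},{"slide":[0,0.006,-0.059],"angular":[0,0,0],"claw":-1},{"slide":[0,0.004,-0.085],"angular":[0,0,0],"claw":-1},{"slide":[0,0.001,-0.11],"angular":[0,0,0],"claw":-1},{"slide":[0,-0.005,-0.132],"angular":[0,0,0],"claw":-1},{"slide":[0,-0.012,-0.152],"angular":[0,0,0],"claw":-1},{"slide":[0,-0.02,-0.17],"angular":[0,0,0],"claw":-1},{"slide":[0,-0.028,-0.185],"angular":[0,0,0],"claw":-1},{"slide":[0,-0.036,-0.199],"angular":[0,0,0],"claw":-1},{"slide":[0,-0.044,-0.21],"angular":[0,0,0],"claw":-1}]'
python3 crank.py meas 0.02 0.45
```

```text
time: 38.15
position: [0.4826, 0.0426, 0.1922]
tool_rot: [-0.277, -3.129, -0.002]
ft_force: [-2.4, 4.8, 3.0]
grip_width: 0.254
grip_force: 14.7
t 38.15 th 61.893 tcp y,z 0.052 0.0299 cmd [0.0534 0.0294] Frad 5.2 F [-2.4  4.8  3. ] gw 0.254 14.7
beta -0.297 (n 358 e 0.0024) v 0.000 w0 1.910 err -0.015 hist [-0.233 -0.264 -0.263 -0.28  -0.295 -0.297] [-0.233 -0.263 -0.264 -0.3   -0.3   -0.3  ]
rec 2.27
rows [[-0.007, -0.009], [-0.014, -0.017], [-0.019, -0.023], [-0.025, -0.029], [-0.029, -0.034], [-0.033, -0.037], [-0.036, -0.04], [-0.038, -0.042], [-0.04, -0.043], [-0.04, -0.043]]
```

```bash
python3 -m inch '[{"slide":[0,-0.007,-0.009],"angular":[0,0,0],"claw":-1},{"slide":[0,-0.014,-0.017],"angular":[0,0,0],"claw":-1},{"slide":[0,-0.019,-0.023],"angular":[0,0,0],"claw":-1},{"slide":[0,-0.025,-0.029],"angular":[0,0,0],"claw":-1},{"slide":[0,-0.029,-0.034],"angular":[0,0,0],"claw":-1},{"slide":[0,-0.033,-0.037],"angular":[0,0,0],"claw":-1},{"slide":[0,-0.036,-0.04],"angular":[0,0,0],"claw":-1},{"slide":[0,-0.038,-0.042],"angular":[0,0,0],"claw":-1},{"slide":[0,-0.04,-0.043],"angular":[0,0,0],"claw":-1},{"slide":[0,-0.04,-0.043],"angular":[0,0,0],"claw":-1}]'
python3 -m inch '[{"slide":[0,0,0],"angular":[0,0,0],"claw":-1},{"slide":[0,0,0],"angular":[0,0,0],"claw":1},{"slide":[0,0,0],"angular":[0,0,0],"claw":1},{"slide":[0,0,0],"angular":[0,0,0],"claw":1},{"slide":[0,0,0],"angular":[0,0,0],"claw":1},{"slide":[0,0,0],"angular":[0,0,0],"claw":1},{"slide":[0,0,0],"angular":[0,0,0],"claw":1},{"slide":[0,0,0],"angular":[0,0,0],"claw":1},{"slide":[0,0,0],"angular":[0,0,0],"claw":1},{"slide":[0,0,0],"angular":[0,0,0],"claw":1}]'
```

```text
time: 39.2
position: [0.4807, 0.0326, 0.203]
tool_rot: [-0.277, -3.129, -0.001]
ft_force: [-3.1, 4.2, 4.2]
grip_width: 0.257
grip_force: 14.6
time: 40.2
position: [0.4809, 0.0325, 0.2023]
tool_rot: [0.277, 3.129, 0.0]
ft_force: [-0.4, -0.1, -0.0]
grip_width: 0.964
grip_force: 0.0
```

Released. Retract straight up.

```bash
python3 -m inch '[{"slide":[0,0,-0.04],"angular":[0,0,0],"claw":1},{"slide":[0,0,-0.12],"angular":[0,0,0],"claw":1},{"slide":[0,0,-0.25],"angular":[0,0,0],"claw":1},{"slide":[0,0,-0.38],"angular":[0,0,0],"claw":1},{"slide":[0,0,-0.48],"angular":[0,0,0],"claw":1},{"slide":[0,0,-0.48],"angular":[0,0,0],"claw":1},{"slide":[0,0,-0.48],"angular":[0,0,0],"claw":1},{"slide":[0,0,-0.48],"angular":[0,0,0],"claw":1},{"slide":[0,0,-0.48],"angular":[0,0,0],"claw":1}]'
python3 - <<'E'
from beam import *
from bench import ctrl
im=ctrl.get_image("side");print(beta(im))
cv2.imwrite("pics/c5.png",cv2.cvtColor(im["color"],cv2.COLOR_RGB2BGR))
E
```

```text
time: 41.1
position: [0.4803, 0.0325, 0.3213]
tool_rot: [-0.277, -3.128, 0.001]
ft_force: [-0.1, -0.6, -0.3]
grip_width: 0.999
grip_force: 0.0
(np.float64(-0.2953737788215118), np.int64(358), np.float64(0.002325373174121009))
```

View pics/c5.png

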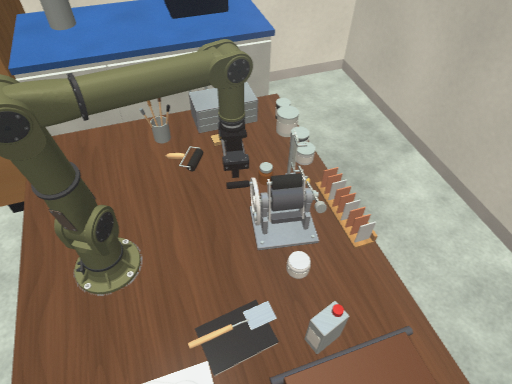

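The hand is clear above the released grip at (238,184), the beam is on its lower stop, and nothing else has moved.

```bash
python3 -c "from bench import ctrl;print(ctrl.close_job())"
```

```text
the job is handed in; nothing more can be done
None
```

Job handed in at about 41 s: by camera checks about once a second, the beam stayed in the gap for over 10 s, well clear of the upper stop. It then came down gently onto its lower stop, and I let go of the grip and moved the hand clear.

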